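Hang stained baskets to dry, close the dishes, start the dryer

ROBOT

A 6-joint arm with a two-finger parallel gripper is mounted at the origin on the work surface. World frame = base frame: x ahead of the robot, y to its left, z up, the work surface at z = 0. Lengths are in m, angles in rad, forces in N, time in s.
With the tool pointing down it reaches from about 0.375 to 0.9 m from the base axis. Payload 3.1 kg.
Tool frame: the origin (TCP) lies between the finger pads; the fingertips stand 19 mm ahead of it and the grasp point (between the pads) is the TCP; z points along the fingers, y is the line along which they close (so a half turn about z gives the same grasp; the last joint's range is limited). The gripper opens to 87 mm and grips with 3 to 60 N. Pads are 19 mm wide; open, the fingers measure 117 mm over their backs; the gripper's body (75 mm by 190 mm) begins 51 mm behind the grasp point.
Start: joints at [-1.522, 0.527, 1.433, -0, 1.181, -0.178], TCP at [0.141, -0.609, 0.242] pointing down, gripper open.
Joint ranges: [-3.08, 3.08], [-0.75, 2.2], [0.22, 2.44], [-1.43, 4.57], [0, 2.65], [-2.85, 2.85]. Speed limits (rad/s): [2.79, 2.79, 3.14, 3.14, 3.14, 3.14].

INTERFACE

Orientations are given as a unit quaternion [x, y, z, w].
In Python, from rig import telemetry, viewer, hand_in gives the robot as it stands. The module is installed in compiled form; this text tells all that it offers.
- The arm moves only by the shell command python3 -m creep 'ROWS' [FORCE]. ROWS is JSON, a list of rows, each an object with "translation": the shift along the tool's x, y, z in mm, a list of three; "roll": the turn about the tool's z in degrees; "gripper": the finger opening in mm, from 0 to 87. In form: [{"translation": [tx, ty, tz], "roll": roll, "gripper": gripper}, ...]. A call has 1 to 5 rows; each row is the pose to reach, as a shift and turn from the pose commanded when the call began, along the tool's axes at that moment; what a row does not reach only later rows make up. A row lasts 1/12 s, in which the tool goes at most 41.7 mm and 7.16 degrees, less where a joint would pass 70% of its speed; a pose out of reach is approached as far as the arm can. A call with a gripper value outside its range is refused whole. The fingers move at their own pace and stop on an object; FORCE is the grip in N (left out, the last holds). Time passes only in rows, so rows that repeat a pose let the fingers close. It gives the time, the measured TCP pose, the force, the opening and the grip force at its end, in the units of the state.
- telemetry.get_obs(): the state, without advancing time (a new reading comes with each control period).
- viewer.camera(name): name is "scene" or "top" or "wrist"; returns the picture (420x560x3 uint8, blue, green, red); there is no depth.
- viewer.camera_info(name): a dict with "intrinsics" (3x3 intrinsics, pixels), "rvec" (rotation vector, rad) and "tvec" (3), from world to camera coordinates, as OpenCV has them; the wrist camera has in their place "hand_eye" (4x4, takes a point from camera to tool coordinates, whose origin is the TCP and whose axes are the flange's). Camera axes: x right, y down, z forward; pixel columns grow to the right and rows downward; lengths in m; the calibration is good to about 2 mm. A picture is of the moment at which its call begins: read the wrist's pose just before it. camera_info takes no time and is no camera call.
- hand_in(): hands the job in; it is judged then, once.
Trained networks look in the newest picture that a camera, given by its name, has taken for a name from the list of things; names that differ only in an ending like _2 or _b are one class to them, and where a whole thing is asked for, a point or a joint stands for the part that bears it (a point fixed in the world has none). Each returns a list of dicts, best first, with "p" (0 to 1); they miss things now and then, are a little off and sometimes report something else, mostly with a low value. They report only what shows in the picture. A call takes as long as a camera call. They do not tell look-alikes from the thing itself.
- viewer.recognise(camera, thing): "bbox" ([left, top, width, height] in pixels, round what is visible of it).
The state is a dict: "time": time; "q": joint angles; "joint_velocities": joint speeds; "joint_torque": joint torques, N m; "position": TCP position; "tool_rot": TCP orientation; "ft_force": force on the tool from outside, world axes, zero at the start; "moment": the same for the moment, N m; "grip_width": finger opening in m; "grip_force": force on a finger pad.
Only numpy, scipy, OpenCV 4.12 (cv2) and the standard library are available. Lean on these libraries where they do the work, as an engineer would, in place of code of your own. Each camera call takes 0.05 s, during which the arm holds its last target. There are 200 camera calls.

TASK

Staining is finished: take every basket out of its dish and hang it by its handle on one of the dryer's hooks, one basket to a hook, and close all three dishes, each with the lid of its own shape and size, fully seated. Only when all that is done, turn the dryer's dial so that its pointer stands on the long mark of the scale. Leave the dropper bottle and the petri dishes where they are.

Things in the scene. Friction and masses are not known exactly. Their poses are not given: they have to be found in the camera images.
- dish_large: Large round white dish, 112 mm outer and 103 mm inner diameter, 55 mm tall, floor 6 mm thick; open at the top, fixed to the bench. Origin at the centre of its underside, z up. May hold one basket at the start.
- dish_small: Small round white dish, 90 mm outer and 81 mm inner diameter, 55 mm tall, floor 6 mm thick; open at the top, fixed to the bench. Origin at the centre of its underside, z up. May hold one basket at the start.
- dish_square: Square white dish, 96 x 96 mm outside, 87 x 87 mm inside, sides along its x and y, 55 mm tall, floor 6 mm thick; open at the top, fixed to the bench. Origin at the centre of its underside, z up. May hold one basket at the start.
- lid_large: Large round white lid (disc 114 mm in diameter), plug 96 mm in diameter, 140 g, for the like dish. Plug 8 mm thick, disc 6 mm, then at the centre a black grip 30 mm long (lid x), 12 mm thick (lid y), from z = 14 to 39 mm. Origin under the plug's centre, z up; starts plug down on the bench. Seated: plug in the dish, disc on the rim, origin 47 mm above the dish's.
- lid_small: Small round white lid (disc 92 mm in diameter), plug 74 mm in diameter, 140 g, for the like dish. Plug 8 mm thick, disc 6 mm, then at the centre a black grip 30 mm long (lid x), 12 mm thick (lid y), from z = 14 to 39 mm. Origin under the plug's centre, z up; starts plug down on the bench. Seated: plug in the dish, disc on the rim, origin 47 mm above the dish's.
- lid_square: Square white lid (plate 98 x 98 mm, sides along its x and y), plug 80 x 80 mm, 150 g, for the like dish. Plug 8 mm thick, disc 6 mm, then at the centre a black grip 30 mm long (lid x), 12 mm thick (lid y), from z = 14 to 39 mm. Origin under the plug's centre, z up; starts plug down on the bench. Seated: plug in the dish, disc on the rim, origin 47 mm above the dish's.
- basket0: Steel staining basket, 44 (x) by 58 (y) by 40 mm tall, 150 g, with a rigid bail handle: two upright flat legs, 8 mm wide in x, 4 mm thick, 58 mm over their outer faces along y, up to z = 112 mm, joined by a 6 mm round bar along y. Window under the bar 50 mm wide, 69 mm high. Origin at the centre of the underside, z up. Starts upright on a dish's floor. All alike; two or three present.
- bar0 (a point): Middle of the top bar of basket0's handle, on the bar's axis, 112 mm above its origin; axes as the basket's.
- basket1: Steel staining basket, 44 (x) by 58 (y) by 40 mm tall, 150 g, with a rigid bail handle: two upright flat legs, 8 mm wide in x, 4 mm thick, 58 mm over their outer faces along y, up to z = 112 mm, joined by a 6 mm round bar along y. Window under the bar 50 mm wide, 69 mm high. Origin at the centre of the underside, z up. Starts upright on a dish's floor. All alike; two or three present.
- bar1 (a point): Middle of the top bar of basket1's handle, on the bar's axis, 112 mm above its origin; axes as the basket's.
- basket2: Steel staining basket, 44 (x) by 58 (y) by 40 mm tall, 150 g, with a rigid bail handle: two upright flat legs, 8 mm wide in x, 4 mm thick, 58 mm over their outer faces along y, up to z = 112 mm, joined by a 6 mm round bar along y. Window under the bar 50 mm wide, 69 mm high. Origin at the centre of the underside, z up. Starts upright on a dish's floor. All alike; two or three present.
- bar2 (a point): Middle of the top bar of basket2's handle, on the bar's axis, 112 mm above its origin; axes as the basket's.
- hook0 (a point): Left (+y) hook of the fixed dryer's three, 110 mm apart: a level 8 mm steel rod along its x. The point is on top of the rod, 239 mm above the bench, where the bar should rest; 40 mm to -x (to the robot) is the upturned tip, 18 mm higher; 55 mm to +x the rail, 12 mm thick, level with the rod, its posts 35 mm beyond the outer hooks. Deck below 30 mm high.
- hook1 (a point): Middle hook of the fixed dryer's three, 110 mm apart: a level 8 mm steel rod along its x. The point is on top of the rod, 239 mm above the bench, where the bar should rest; 40 mm to -x (to the robot) is the upturned tip, 18 mm higher; 55 mm to +x the rail, 12 mm thick, level with the rod, its posts 35 mm beyond the outer hooks. Deck below 30 mm high.
- hook2 (a point): Right (-y) hook of the fixed dryer's three, 110 mm apart: a level 8 mm steel rod along its x. The point is on top of the rod, 239 mm above the bench, where the bar should rest; 40 mm to -x (to the robot) is the upturned tip, 18 mm higher; 55 mm to +x the rail, 12 mm thick, level with the rod, its posts 35 mm beyond the outer hooks. Deck below 30 mm high.
- dial (a joint): The dryer's dial, rad. 0 with the white pointer line towards the dryer's -x (the robot), growing clockwise seen from above, to 2.9. The scale has ten ticks, one each 0.3 rad from 0; the one long, thick tick is at 1.8 rad. It stays where it is left.
- dial_grip (a point): On the dial's vertical axis, 97 mm above the bench, the point to grip: a black bar 46 mm long (its x), 14 mm thick, from 74 to 104 mm above the bench, over a disc 48 mm in diameter, on the 60 mm high control box at the dryer's right (-y) end. The frame turns with the dial; the white pointer line is on the -x half.
- dropper_bottle: Amber dropper bottle, 48 mm in diameter, 110 mm tall, loose bystander. Origin under its centre.
- petri_stack: Stack of petri dishes, 90 mm in diameter, 59 mm tall, loose bystander. Origin under its centre.
There are look-alikes about, which are no part of the job. Leave any green or yellow look-alike of the dish_large alone.

How it is judged:
By the outcome, as a careful person would: the job done as asked, in the order asked, and still so for the second after the job is handed in, with the robot touching nothing.
Of basket0, basket1, basket2 only 2 to 3 are there at a start; the rules pass over those that are not, and their reading is None.
At some moment in a run one of lid_large, lid_small, lid_square may be knocked a few centimetres aside while the robot is not near it.
It also fails if it takes over 210 s, if anything falls off the work surface, if the arm or the gripper's body presses on something with over 40 N, if the wrist force passes 120 N, or if a joint passes its speed limit or range.

## Working session

There is one attempt and no reset: what is moved stays moved. The work goes in short steps, Python scripts to look and compute and a shell command to move; the robot and the scene stay as the last step left them, time stands still between calls to the robot, and variables do not carry over. Pictures are saved under pics/ and viewed, at most 14 in all, crops included, and the job is handed in when it is done.

```bash
mkdir -p pics; ls; python3 - <<'E'
from rig import telemetry, viewer
import cv2, json, numpy as np
np.set_printoptions(precision=4,suppress=True)
for c in ("scene","top","wrist"):
    cv2.imwrite(f"pics/{c}0.png", viewer.camera(c)); print(c, viewer.camera_info(c))
    for t in ("dish_large","dish_small","dish_square","lid_large","lid_small","lid_square","basket0","dial","dropper_bottle","petri_stack"):
        r=viewer.recognise(c,t); print(t,[(list(np.round(d["bbox"]).astype(int).tolist()),round(d["p"],2)) for d in r][:6])
print(telemetry.get_obs())
E
```

```text
pics
scene {'intrinsics': array([[530.2647,   0.    , 280.0894],
       [  0.    , 530.2647, 204.3527],
       [  0.    ,   0.    ,   1.    ]]), 'rvec': array([ 1.9965,  1.2805, -0.5455]), 'tvec': array([-0.1539, -0.1693,  1.8719])}
dish_large [([96, 305, 47, 50], 0.95), ([116, 240, 45, 47], 0.88), ([178, 232, 42, 41], 0.86), ([148, 202, 44, 38], 0.77)]
dish_small [([236, 224, 33, 35], 0.9)]
dish_square [([196, 278, 54, 53], 0.83), ([163, 307, 23, 38], 0.42)]
lid_large [([366, 184, 37, 22], 0.75)]
lid_small [([337, 202, 33, 22], 0.76), ([280, 182, 177, 142], 0.19)]
lid_square [([288, 216, 38, 27], 0.68), ([238, 226, 30, 34], 0.54)]
basket0 [([243, 216, 21, 32], 0.89), ([185, 229, 23, 34], 0.69)]
dial [([299, 262, 19, 15], 0.84), ([196, 276, 53, 57], 0.21)]
dropper_bottle [([163, 306, 24, 38], 0.79)]
petri_stack [([430, 196, 32, 31], 0.72)]
top {'intrinsics': array([[384.9506,   0.    , 278.0334],
       [  0.    , 384.9506, 203.9416],
       [  0.    ,   0.    ,   1.    ]]), 'rvec': array([ 2.1809, -2.0356,  0.2161]), 'tvec': array([-0.0498,  0.4899,  1.3635])}
dish_large [([399, 177
[... 808 characters left out ...]
 0.    ,  0.    ,  0.    ,  1.    ]])}
dish_large [([1, 1, 100, 82], 0.63)]
dish_small []
dish_square []
lid_large []
lid_small []
lid_square []
basket0 []
dial []
dropper_bottle []
petri_stack []
{'time': 1.65, 'q': array([-1.5225,  0.5275,  1.4327,  0.    ,  1.1814, -0.1785]), 'joint_velocities': array([ 0.0004, -0.0004,  0.0002,  0.0032, -0.0004,  0.0012]), 'joint_torque': array([  0.0013, -44.0002, -17.6977,   0.0635,   0.0506,  -0.    ]), 'position': array([ 0.1405, -0.609 ,  0.2415]), 'tool_rot': array([ 0.9936,  0.1131,  0.    , -0.    ]), 'ft_force': array([-0.3086,  0.18  ,  0.6347]), 'moment': array([ 0.0147, -0.0097,  0.0136]), 'grip_force': 0.0, 'grip_width': 0.08709830879994436}
```

```bash
python3 - <<'E'
import cv2
a=cv2.imread("pics/scene0.png")[160:370,60:500]; cv2.imwrite("pics/s1.png",cv2.resize(a,(800,382),interpolation=cv2.INTER_CUBIC))
a=cv2.imread("pics/top0.png")[120:290,110:460]; cv2.imwrite("pics/t1.png",cv2.resize(a,(800,389),interpolation=cv2.INTER_CUBIC))
E
```

```text
(no output)
```

View pics/s1.png

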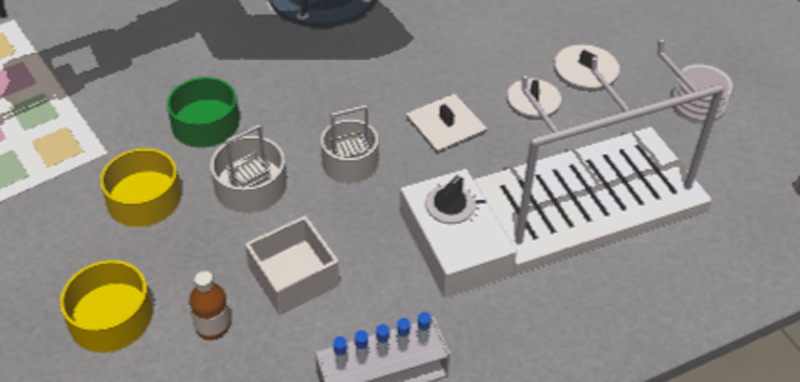

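View pics/t1.png

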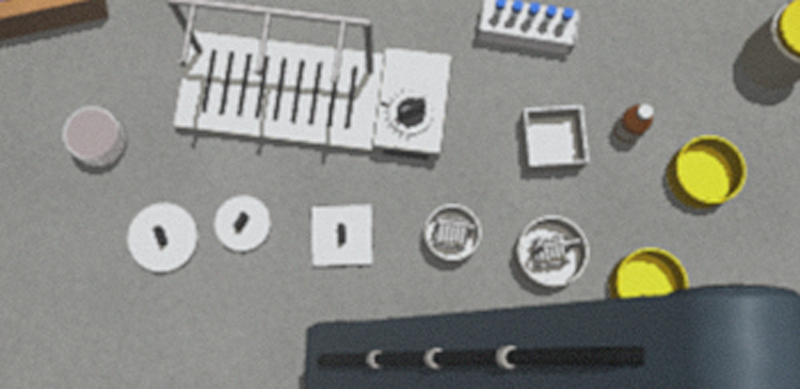

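```bash
cat > h.py <<'E'
from rig import telemetry, viewer
import cv2, numpy as np
from scipy.spatial.transform import Rotation as R
np.set_printoptions(precision=4,suppress=True)
def cam(name, pose=None):
    """K, R, t world->camera; for the wrist the pose is (position, quaternion)"""
    i=viewer.camera_info(name); K=i["intrinsics"]
    if name!="wrist": return K, cv2.Rodrigues(i["rvec"])[0], i["tvec"]
    T=np.eye(4); T[:3,:3]=R.from_quat(pose[1]).as_matrix(); T[:3,3]=pose[0]
    W=np.linalg.inv(T@i["hand_eye"]); return K,W[:3,:3],W[:3,3]
def at(c,px,z):
    K,Rm,t=c; d=Rm.T@np.linalg.solve(K,[px[0],px[1],1.]); o=-Rm.T@t
    return o+d*(z-o[2])/d[2]
def tri(c1,p1,c2,p2):
    P=[K@np.c_[Rm,t] for K,Rm,t in (c1,c2)]
    X=cv2.triangulatePoints(*P,np.float64(p1),np.float64(p2)); return (X[:3]/X[3]).ravel()
def pix(c,X):
    K,Rm,t=c; p=K@(Rm@np.array(X)+t); return p[:2]/p[2]
def delta(X):
    """shift in mm along the tool axes from the present pose to world point X"""
    o=telemetry.get_obs(); return 1000*R.from_quat(o["tool_rot"]).inv().apply(np.array(X)-o["position"])
def look(name):
    o=telemetry.get_obs(); im=viewer.camera("wrist"); cv2.imwrite(f"pics/{name}.png",im)
    np.savez(f"pics/{name}.npz",p=o["position"],q=o["tool_rot"]); return im,cam("wrist",(o["position"],o["tool_rot"]))
def old(name):
    d=np.load(f"pics/{name}.npz"); return cv2.imread(f"pics/{name}.png"),cam("wrist",(d["p"],d["q"]))
E
python3 - <<'E'
from h import *
t=cam("top"); s=cam("scene")
f=lambda x,y:(110+x*350/800,120+y*170/389)
g=lambda x,y:(60+x*440/800,160+y*210/382)
for n,p,q,z in [("dishL rim",(552,252),(249,172),.055),("dishS rim",(452,234),(350,149),.055),("dishSq",(555,137),(292,262),.055),
  ("lidL",(162,238),(587,67),.014),("lidS",(242,223),(534,99),.014),("lidSq",(342,235),(447,123),.014),
  ("dial",(412,107),(455,183),.1),("railR",(368,22),(530,147),.239),("railL",(170,2),(722,91),.239),
  ("tip0",(185,62),(661,46),.257),("tip1",(254,80),(595,62),.257),("tip2",(358,95),(526,82),.257),
  ("yellow",(650,280),(140,180),.055),("bottle",(645,110),(203,280),.11),("petri",(93,130),(702,80),.059)]:
    print(n,at(t,f(*p),z)[:2],at(s,g(*q),z)[:2],tri(t,f(*p),s,g(*q)))
E
```

```text
dishL rim [ 0.4132 -0.2876] [ 0.438  -0.2876] [ 0.4182 -0.286   0.0347]
dishS rim [ 0.431  -0.1282] [ 0.456  -0.1305] [ 0.4363 -0.1253  0.034 ]
dishSq [ 0.6018 -0.287 ] [ 0.6213 -0.287 ] [ 0.6083 -0.2857  0.0386]
lidL [0.3987 0.3409] [0.4061 0.3441] [0.4013 0.3458 0.0089]
lidS [0.4324 0.2132] [0.4391 0.2154] [0.4346 0.2169 0.0092]
lidSq [0.4238 0.0482] [0.4303 0.0535] [0.4264 0.0528 0.0104]
dial [ 0.6222 -0.0512] [ 0.6193 -0.0356] [ 0.6236 -0.0434  0.1074]
railR [0.702  0.0224] [0.711  0.0168] [0.7049 0.0219 0.2311]
railL [0.7128 0.3121] [0.7272 0.3146] [0.7199 0.3197 0.2298]
tip0 [0.6164 0.275 ] [0.6297 0.2793] [0.6225 0.2826 0.2493]
tip1 [0.5966 0.1752] [0.6207 0.1735] [0.6052 0.1833 0.2404]
tip2 [0.5848 0.0276] [0.6174 0.0641] [0.6037 0.0552 0.2466]
yellow [ 0.3795 -0.4426] [ 0.3872 -0.4401] [ 0.3811 -0.4412  0.0496]
bottle [ 0.6396 -0.4168] [ 0.6416 -0.4124] [ 0.6406 -0.4139  0.1098]
petri [0.5605 0.462 ] [0.5532 0.4685] [0.5593 0.4606 0.0666]
```

```bash
cat > look.sh <<'E'
python3 - "$1" <<'P'
import sys; from h import *
im,c=look(sys.argv[1]); o=telemetry.get_obs(); print(o["time"],o["position"],np.degrees(R.from_quat(o["tool_rot"]).as_euler("xyz")),o["ft_force"])
for t in ("dish_large","dish_small","dish_square","lid_large","lid_small","lid_square","basket0"):
    for d in viewer.recognise("wrist",t):
        if d["p"]>.3: print(t,np.round(d["bbox"]),round(d["p"],2))
P
E
python3 -m creep '[{"translation":[158,-128,14],"roll":0,"gripper":87},{"translation":[158,-128,14],"roll":0,"gripper":87},{"translation":[158,-128,14],"roll":0,"gripper":87},{"translation":[158,-128,14],"roll":0,"gripper":87},{"translation":[158,-128,14],"roll":0,"gripper":87}]'
python3 -m creep '[{"translation":[158,-128,-40],"roll":6.5,"gripper":87},{"translation":[158,-128,-40],"roll":13,"gripper":87},{"translation":[158,-128,-40],"roll":13,"gripper":87},{"translation":[158,-128,-40],"roll":13,"gripper":87},{"translation":[158,-128,-40],"roll":13,"gripper":87}]'
python3 -m creep '[{"translation":[0,0,0],"roll":0,"gripper":87},{"translation":[0,0,0],"roll":0,"gripper":87},{"translation":[0,0,0],"roll":0,"gripper":87}]'
bash look.sh w1
```

```text
time: 2.07
position: [0.2667, -0.4465, 0.2274]
tool_rot: [0.994, 0.113, 0.0, -0.0]
ft_force: [0.7, -0.1, 0.0]
grip_width: 0.087
grip_force: 0.0
time: 2.48
position: [0.3918, -0.2868, 0.2682]
tool_rot: [1.0, -0.0, 0.0, 0.0]
ft_force: [0.9, 0.6, -0.3]
grip_width: 0.0872
grip_force: 0.0
time: 2.73
position: [0.3909, -0.2886, 0.2677]
tool_rot: [1.0, 0.001, -0.0, 0.0]
ft_force: [-0.1, -0.3, -0.0]
grip_width: 0.0872
grip_force: 0.0
2.7833 [ 0.3905 -0.2892  0.2675] [179.9718   0.0148  -0.0382] [ 0.1621 -0.2624  0.0966]
dish_large [353. 153. 101.  89.] 0.88
dish_large [264. 237.  74.  87.] 0.85
dish_large [239. 118.  90.  96.] 0.84
dish_large [439.   0. 121.  90.] 0.62
dish_small [106. 112.  94.  82.] 0.72
dish_square [237.   0.  96.  51.] 0.8
lid_large [107. 114.  89.  79.] 0.65
lid_large [  0. 115.  72.  84.] 0.61
lid_square [  0. 117.  71.  82.] 0.78
basket0 [251. 144.  64.  40.] 0.92
basket0 [ 88. 129.  94.  43.] 0.56
```

View pics/w1.png

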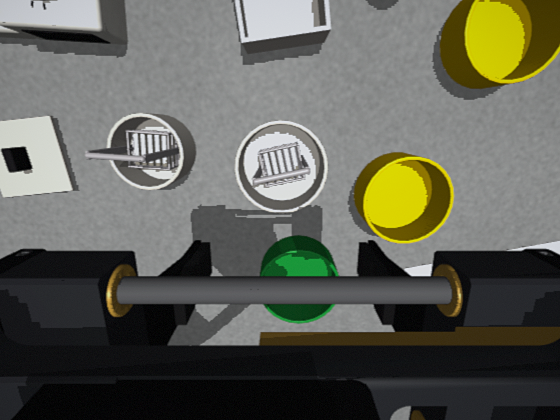

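```bash
python3 - <<'E'
from h import *
im,c=old("w1"); print("tcp pix",pix(c,[.3905,-.2892,.2675]))
t=cam("top")
print("dishL",at(c,(282,166),.055),"dishS",at(c,(146,151),.055),"green",at(c,(299,245+12),.055))
# ellipse fits of the white rim
print("lidSq",at(c,(33,157),.014))
for n,a,b in (("L",(255,188),(309,178)),("S",(88,152),(176,154))):
    print(n,[at(c,p,.118) for p in (a,b)])
cv2.imwrite("pics/w1c.png",cv2.resize(im[100:220,70:350],(784,336),interpolation=cv2.INTER_CUBIC))
E
```

```text
tcp pix [283.2922 271.9784]
dishL [ 0.4172 -0.2874  0.055 ] dishS [ 0.4346 -0.1276  0.055 ] green [ 0.2988 -0.3095  0.055 ]
lidSq [0.4229 0.0407 0.014 ]
L [array([ 0.404 , -0.2607,  0.118 ]), array([ 0.4141, -0.3145,  0.118 ])]
S [array([ 0.4393, -0.1001,  0.118 ]), array([ 0.4375, -0.185 ,  0.118 ])]
```

View pics/w1c.png

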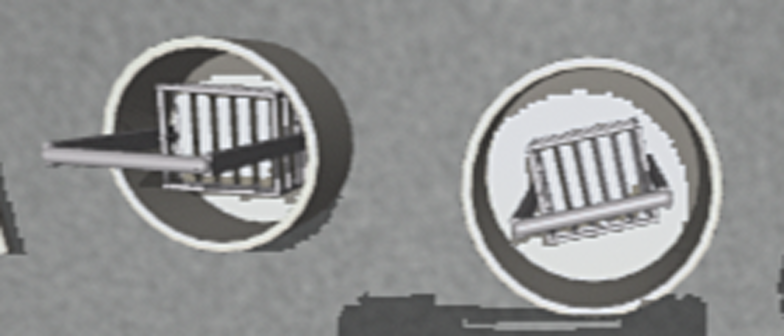

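```bash
python3 - <<'E'
from h import *
im,c=old("w1")
for n,a,b in (("L",(254.5,182.5),(309.5,171)),("S",(86,155),(145,158))):
    A,B=[at(c,p,.118) for p in (a,b)]; d=B-A; print(n,A,B,(A+B)/2,np.linalg.norm(d),"ang",np.degrees(np.arctan2(d[1],d[0])))
    print(delta((A+B)/2))
E
```

```text
L [ 0.4096 -0.2603  0.118 ] [ 0.4211 -0.3148  0.118 ] [ 0.4153 -0.2876  0.118 ] 0.055701175635856 ang -78.01903334537495
[ 25.0055  -1.5841 149.306 ]
S [ 0.4364 -0.0976  0.118 ] [ 0.4336 -0.1545  0.118 ] [ 0.435 -0.126  0.118] 0.05688830488214778 ang -92.83540725128852
[  44.4008 -163.1435  149.3594]
```

```bash

python3 -m creep '[{"translation":[25,-2,20],"roll":-6,"gripper":87},{"translation":[25,-2,60],"roll":-12,"gripper":87},{"translation":[25,-2,80],"roll":-12,"gripper":87},{"translation":[25,-2,80],"roll":-12,"gripper":87},{"translation":[25,-2,80],"roll":-12,"gripper":87}]' 20
bash look.sh w2
```

```text
time: 3.55
position: [0.4153, -0.2863, 0.1868]
tool_rot: [0.995, 0.104, -0.001, -0.001]
ft_force: [-0.5, 0.4, 0.6]
grip_width: 0.0868
grip_force: 0.0
3.6 [ 0.4161 -0.2871  0.188 ] [179.9737  -0.0174  11.9456] [ 1.0071 -0.2184  0.3368]
dish_large [362. 208. 113.  69.] 0.97
dish_large [495.  43.  64. 116.] 0.9
dish_large [228. 302.  93.  42.] 0.81
dish_large [226. 141. 114. 119.] 0.8
dish_large [ 24. 116. 138.  65.] 0.51
dish_small [ 66. 100. 120. 101.] 0.81
dish_square [270.   0. 120.  64.] 0.56
lid_square [  0.  72.  20. 102.] 0.83
basket0 [ 24. 117. 136.  61.] 0.76
basket0 [243. 171.  83.  58.] 0.74
basket0 [91.  2. 30.  6.] 0.43
```

View pics/w2.png

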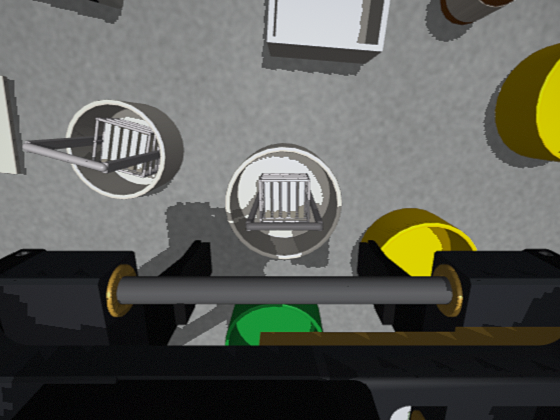

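```bash
python3 - <<'E'
from h import *
c1=old("w1")[1]; c2=old("w2")[1]
m=tri(c1,(282,176.7),c2,(285,226.5)); print(m, at(c2,(285,226.5),.118), delta(m))
print(tri(c1,(86,155),c2,(25,147)),tri(c1,(145,158),c2,(107,167)))
E
```

```text
[ 0.4144 -0.2877  0.1131] [ 0.4162 -0.2874  0.118 ] [-1.9794  0.2581 75.451 ]
[ 0.4361 -0.0976  0.1181] [ 0.4333 -0.1535  0.1163]
```

```bash

python3 -m creep '[{"translation":[0,0,40],"roll":0,"gripper":87},{"translation":[0,0,70],"roll":0,"gripper":87},{"translation":[0,0,82],"roll":0,"gripper":87},{"translation":[0,0,82],"roll":0,"gripper":87}]'
python3 -m creep '[{"translation":[0,0,0],"roll":0,"gripper":40},{"translation":[0,0,0],"roll":0,"gripper":40},{"translation":[0,0,0],"roll":0,"gripper":40},{"translation":[0,0,0],"roll":0,"gripper":40},{"translation":[0,0,0],"roll":0,"gripper":40}]' 20
python3 -m creep '[{"translation":[0,0,0],"roll":0,"gripper":40},{"translation":[0,0,0],"roll":0,"gripper":40},{"translation":[0,0,-30],"roll":0,"gripper":40},{"translation":[0,0,-60],"roll":0,"gripper":40},{"translation":[0,0,-100],"roll":0,"gripper":40}]' 20
python3 -m creep '[{"translation":[0,0,-40],"roll":0,"gripper":40},{"translation":[0,0,-80],"roll":6,"gripper":40},{"translation":[0,0,-110],"roll":12,"gripper":40},{"translation":[0,0,-115],"roll":15,"gripper":40},{"translation":[0,0,-115],"roll":15,"gripper":40}]' 20
```

```text
time: 4.28
position: [0.4145, -0.2851, 0.1032]
tool_rot: [0.995, 0.104, -0.002, -0.002]
ft_force: [-0.0, 0.0, 0.2]
grip_width: 0.0872
grip_force: 0.0
time: 4.7
position: [0.4164, -0.2869, 0.1066]
tool_rot: [0.995, 0.105, 0.001, 0.001]
ft_force: [0.3, 0.1, 0.1]
grip_width: 0.0614
grip_force: 0.0
time: 5.12
position: [0.4144, -0.285, 0.2045]
tool_rot: [0.995, 0.104, -0.002, -0.003]
ft_force: [0.8, 0.0, -1.4]
grip_width: 0.0577
grip_force: 20.0
time: 5.53
position: [0.4167, -0.2873, 0.3233]
tool_rot: [1.0, -0.027, 0.002, 0.002]
ft_force: [-0.7, 0.4, -1.8]
grip_width: 0.0577
grip_force: 20.0
```

```bash

python3 -m creep '[{"translation":[10,-35,-6],"roll":0,"gripper":40},{"translation":[20,-75,-12],"roll":0,"gripper":40},{"translation":[28,-115,-12],"roll":0,"gripper":40},{"translation":[35,-155,-12],"roll":0,"gripper":40},{"translation":[40,-190,-12],"roll":0,"gripper":40}]'
python3 -m creep '[{"translation":[7,-40,0],"roll":0,"gripper":40},{"translation":[14,-80,0],"roll":0,"gripper":40},{"translation":[20,-120,0],"roll":0,"gripper":40},{"translation":[25,-150,0],"roll":0,"gripper":40},{"translation":[25,-161,0],"roll":0,"gripper":40}]'
python3 -m creep '[{"translation":[0,0,0],"roll":0,"gripper":40},{"translation":[0,0,0],"roll":0,"gripper":40},{"translation":[0,0,0],"roll":0,"gripper":40},{"translation":[0,0,0],"roll":0,"gripper":40}]'
bash look.sh w3
```

```text
time: 5.95
position: [0.4648, -0.0961, 0.3307]
tool_rot: [1.0, -0.025, -0.002, -0.001]
ft_force: [0.8, 0.1, -1.3]
grip_width: 0.0579
grip_force: 20.0
time: 6.37
position: [0.4984, 0.0647, 0.3306]
tool_rot: [1.0, -0.023, -0.002, -0.001]
ft_force: [0.2, 0.1, -1.2]
grip_width: 0.0581
grip_force: 20.0
time: 6.7
position: [0.4989, 0.0592, 0.332]
tool_rot: [1.0, -0.027, -0.001, 0.0]
ft_force: [-0.5, 0.5, -1.6]
grip_width: 0.0579
grip_force: 20.0
6.75 [0.499  0.0592 0.3323] [179.9763   0.0436  -3.1235] [-0.4315 -0.3205 -1.9335]
dish_large [550. 221.   8.  31.] 0.6
dish_small [372. 180.  72.  65.] 0.87
dish_square [477.  39.  83.  93.] 0.74
dish_square [288. 188.  33.  60.] 0.73
dish_square [  2. 119.  50.  68.] 0.67
lid_large [ 82. 209.  73.  45.] 0.74
lid_small [164. 194.  54.  52.] 0.91
lid_square [301. 183.  20.  61.] 0.5
basket0 [385. 193.  70.  40.] 0.75
basket0 [227. 190. 119.  87.] 0.67
basket0 [ 82. 210.  72.  44.] 0.38
```

View pics/w3.png

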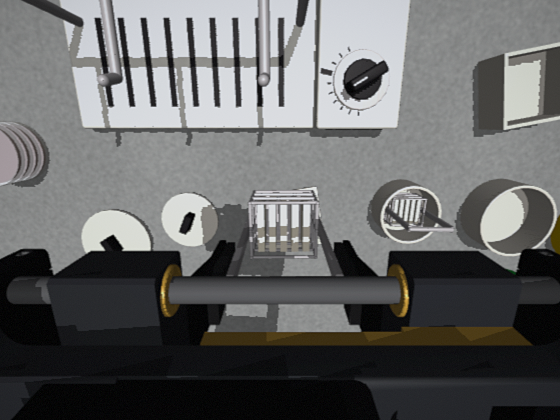

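```bash
python3 - <<'E'
from h import *
im,c=old("w3"); s=cam("scene"); g=lambda x,y:(60+x*440/800,160+y*210/382)
for n,a,b in (("1",(104,80),(595,62)),("2",(264,79),(526,82))):
    print(n,at(c,a,.257),tri(c,a,s,g(*b)))
for p in ((113,65),(104,0),(264,70),(263,5)): print(at(c,p,.235))
print("dial",at(c,(364,78),.1),"lidL",at(c,(117,234),.014),"lidS",at(c,(189,219),.014))
E
python3 - <<'E'
import cv2
im=cv2.imread("pics/w3.png")[0:130,0:420]; cv2.imwrite("pics/w3c.png",cv2.resize(im,(798,247),interpolation=cv2.INTER_CUBIC))
E
```

```text
1 [0.6087 0.174  0.257 ] [0.6106 0.1817 0.2457]
2 [0.6035 0.066  0.257 ] [0.6068 0.0702 0.2459]
[0.6219 0.1772 0.235 ]
[0.663  0.1746 0.235 ]
[0.6126 0.0668 0.235 ]
[0.6541 0.0645 0.235 ]
dial [ 0.619  -0.0414  0.1   ] lidL [0.4129 0.3385 0.014 ] lidS [0.4324 0.2162 0.014 ]
```

View pics/w3c.png

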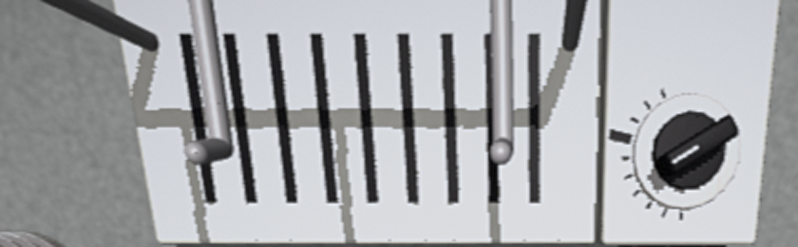

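```bash

python3 -m creep '[{"translation":[0,-8,30],"roll":0,"gripper":40},{"translation":[0,-13,60],"roll":0,"gripper":40},{"translation":[0,-13,68],"roll":0,"gripper":40},{"translation":[0,-13,68],"roll":0,"gripper":40},{"translation":[0,-13,68],"roll":0,"gripper":40}]'
python3 - <<'E'
from h import *
im,c=look("w4"); print(telemetry.get_obs()["position"],delta([.645,.064,.262]))
cv2.imwrite("pics/w4c.png",im[0:320,120:480])
E
```

```text
time: 7.52
position: [0.5003, 0.0734, 0.2649]
tool_rot: [1.0, -0.026, 0.0, 0.0]
ft_force: [0.7, -0.2, -1.5]
grip_width: 0.0575
grip_force: 20.0
[0.5011 0.0733 0.2658] [144.1967   1.7669   4.1186]
```

View pics/w4c.png

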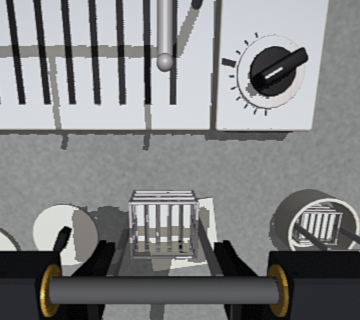

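```bash

python3 - <<'E'
from h import *
c3=old("w3")[1];c4=old("w4")[1]; print(tri(c3,(263.7,80),c4,(285,61)),at(c4,(285,61),.257))
E
python3 -m creep '[{"translation":[35,1,2],"roll":0,"gripper":40},{"translation":[70,1,2],"roll":0,"gripper":40},{"translation":[105,1,2],"roll":0,"gripper":40},{"translation":[135,1,2],"roll":0,"gripper":40},{"translation":[142,1,2],"roll":0,"gripper":40}]'
python3 -m creep '[{"translation":[0,0,0],"roll":0,"gripper":40},{"translation":[0,0,0],"roll":0,"gripper":40},{"translation":[0,0,10],"roll":0,"gripper":40},{"translation":[0,0,20],"roll":0,"gripper":40},{"translation":[0,0,20],"roll":0,"gripper":40}]'
python3 - <<'E'
from h import *
cv2.imwrite("pics/sc.png",cv2.resize(viewer.camera("scene")[170:310,250:480],(800,487),interpolation=cv2.INTER_CUBIC)); print(telemetry.get_obs()["position"])
E
```

```text
[0.6031 0.0665 0.2571] [0.6033 0.0666 0.257 ]
time: 7.98
position: [0.6483, 0.0639, 0.265]
tool_rot: [1.0, -0.027, 0.005, 0.0]
ft_force: [0.1, 0.0, -1.5]
grip_width: 0.0579
grip_force: 20.0
time: 8.4
position: [0.6387, 0.0654, 0.2399]
tool_rot: [1.0, -0.026, -0.003, -0.0]
ft_force: [-0.5, 0.2, -2.9]
grip_width: 0.0574
grip_force: 20.0
[0.6393 0.0654 0.2407]
```

View pics/sc.png

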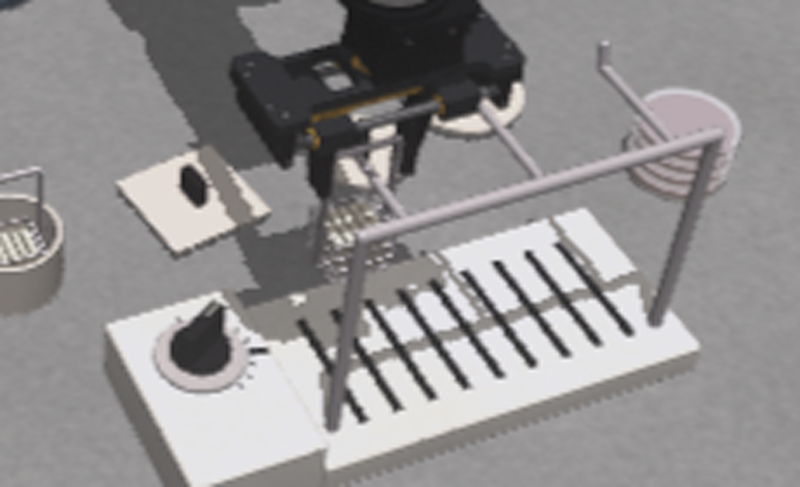

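```bash

python3 -m creep '[{"translation":[0,0,4],"roll":0,"gripper":40},{"translation":[0,0,7],"roll":0,"gripper":40},{"translation":[0,0,9],"roll":0,"gripper":40},{"translation":[0,0,9],"roll":0,"gripper":40},{"translation":[0,0,9],"roll":0,"gripper":40}]'
python3 -m creep '[{"translation":[0,0,2],"roll":0,"gripper":40},{"translation":[0,0,4],"roll":0,"gripper":40},{"translation":[0,0,4],"roll":0,"gripper":40},{"translation":[0,0,4],"roll":0,"gripper":40}]'

```

```text
time: 8.87
position: [0.6416, 0.0652, 0.2335]
tool_rot: [1.0, -0.026, -0.0, -0.0]
ft_force: [-0.4, -0.5, -1.5]
grip_width: 0.0575
grip_force: 20.0
time: 9.2
position: [0.642, 0.0652, 0.23]
tool_rot: [1.0, -0.026, 0.0, 0.0]
ft_force: [-0.8, -0.4, 0.1]
grip_width: 0.0578
grip_force: 20.0
```

```bash

python3 -m creep '[{"translation":[0,0,0],"roll":0,"gripper":87},{"translation":[0,0,0],"roll":0,"gripper":87},{"translation":[0,0,0],"roll":0,"gripper":87},{"translation":[0,0,0],"roll":0,"gripper":87},{"translation":[0,0,0],"roll":0,"gripper":87}]'
python3 -m creep '[{"translation":[0,0,0],"roll":0,"gripper":87},{"translation":[0,0,-20],"roll":0,"gripper":87},{"translation":[0,0,-50],"roll":0,"gripper":87},{"translation":[0,0,-80],"roll":0,"gripper":87},{"translation":[0,0,-80],"roll":0,"gripper":87}]'
python3 -m creep '[{"translation":[-41,0,0],"roll":0,"gripper":87},{"translation":[-80,0,0],"roll":0,"gripper":87},{"translation":[-115,0,0],"roll":0,"gripper":87},{"translation":[-150,10,0],"roll":0,"gripper":87},{"translation":[-180,30,0],"roll":0,"gripper":87}]'
python3 -m creep '[{"translation":[-5,40,10],"roll":0,"gripper":87},{"translation":[-10,80,20],"roll":0,"gripper":87},{"translation":[-15,120,40],"roll":0,"gripper":87},{"translation":[-17,155,60],"roll":0,"gripper":87},{"translation":[-17,171,80],"roll":0,"gripper":87}]'
python3 -m creep '[{"translation":[0,0,20],"roll":0,"gripper":87},{"translation":[0,0,30],"roll":0,"gripper":87},{"translation":[0,0,40],"roll":0,"gripper":87},{"translation":[0,0,40],"roll":0,"gripper":87},{"translation":[0,0,40],"roll":0,"gripper":87}]'
bash look.sh w5; python3 -c "
from h import *
print(delta([.4347,-.1256,.105])); im=cv2.imread('pics/w5.png'); cv2.imwrite('pics/w5s.png',im[:330])"
```

```text
time: 9.62
position: [0.6416, 0.0651, 0.2295]
tool_rot: [1.0, -0.026, -0.0, 0.0]
ft_force: [0.4, -0.7, -0.3]
grip_width: 0.0818
grip_force: 0.0
time: 10.03
position: [0.6452, 0.0651, 0.3166]
tool_rot: [1.0, -0.026, 0.007, 0.0]
ft_force: [0.8, -0.2, 0.9]
grip_width: 0.0869
grip_force: 0.0
time: 10.45
position: [0.4575, 0.046, 0.3092]
tool_rot: [1.0, -0.025, -0.001, -0.0]
ft_force: [0.1, -1.4, -0.2]
grip_width: 0.0865
grip_force: 0.0
time: 10.87
position: [0.4345, -0.1289, 0.2295]
tool_rot: [1.0, -0.027, 0.001, 0.001]
ft_force: [1.1, 0.2, -0.4]
grip_width: 0.0874
grip_force: 0.0
time: 11.28
position: [0.4341, -0.1251, 0.1892]
tool_rot: [1.0, -0.026, -0.001, -0.0]
ft_force: [0.2, -0.3, 0.2]
grip_width: 0.0867
grip_force: 0.0
11.3333 [ 0.4346 -0.1253  0.1898] [179.9911  -0.0168  -2.9975] [-0.8894 -0.4586  0.1691]
dish_large [376. 151. 132. 115.] 0.76
dish_large [507. 185.  52.  67.] 0.65
dish_small [239. 155.  96.  97.] 0.63
dish_square [388.   0. 148.  74.] 0.59
lid_small [  0. 181.  26.  67.] 0.8
lid_square [ 66. 162. 111.  95.] 0.86
basket0 [245. 172.  76.  58.] 0.86
[-0.0216  0.3099 85.0105]
```

View pics/w5s.png

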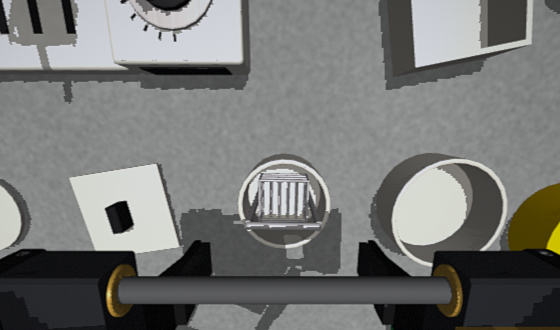

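```bash

python3 -m creep '[{"translation":[0,-2,40],"roll":2,"gripper":87},{"translation":[0,-2,70],"roll":2,"gripper":87},{"translation":[0,-2,85],"roll":2,"gripper":87},{"translation":[0,-2,85],"roll":2,"gripper":87}]'
python3 -m creep '[{"translation":[0,0,0],"roll":0,"gripper":40},{"translation":[0,0,0],"roll":0,"gripper":40},{"translation":[0,0,0],"roll":0,"gripper":40},{"translation":[0,0,0],"roll":0,"gripper":40},{"translation":[0,0,0],"roll":0,"gripper":40}]' 20
python3 -m creep '[{"translation":[0,0,0],"roll":0,"gripper":40},{"translation":[0,0,0],"roll":0,"gripper":40},{"translation":[0,0,-30],"roll":0,"gripper":40},{"translation":[0,0,-60],"roll":0,"gripper":40},{"translation":[0,0,-100],"roll":0,"gripper":40}]' 20
python3 -m creep '[{"translation":[0,0,-40],"roll":0,"gripper":40},{"translation":[0,0,-75],"roll":0,"gripper":40},{"translation":[0,0,-105],"roll":-2,"gripper":40},{"translation":[0,0,-125],"roll":-2,"gripper":40},{"translation":[0,0,-125],"roll":-2,"gripper":40}]' 20
python3 -m creep '[{"translation":[4,-40,0],"roll":0,"gripper":40},{"translation":[8,-80,0],"roll":0,"gripper":40},{"translation":[13,-120,0],"roll":0,"gripper":40},{"translation":[20,-150,0],"roll":0,"gripper":40},{"translation":[20,-170,0],"roll":0,"gripper":40}]' 20
python3 -m creep '[{"translation":[10,-40,0],"roll":0,"gripper":40},{"translation":[20,-80,20],"roll":0,"gripper":40},{"translation":[29,-120,40],"roll":0,"gripper":40},{"translation":[29,-138,65],"roll":0,"gripper":40},{"translation":[29,-138,68],"roll":0,"gripper":40}]' 20
python3 -m creep '[{"translation":[0,0,0],"roll":0,"gripper":40},{"translation":[0,0,0],"roll":0,"gripper":40},{"translation":[0,0,0],"roll":0,"gripper":40}]'
bash look.sh w6; python3 -c "
from h import *
print(delta([.6485,.1738,.262])); im,c=old('w6'); print(pix(c,[.6089,.1755,.257]));cv2.imwrite('pics/w6s.png',im[:330])"
```

```text
time: 12.02
position: [0.4327, -0.1222, 0.1021]
tool_rot: [0.999, -0.044, -0.003, -0.001]
ft_force: [-0.1, 0.3, 0.2]
grip_width: 0.0867
grip_force: 0.0
time: 12.43
position: [0.4351, -0.1235, 0.1056]
tool_rot: [0.999, -0.044, 0.001, 0.001]
ft_force: [-0.0, -1.0, 0.6]
grip_width: 0.0614
grip_force: 0.0
time: 12.85
position: [0.4326, -0.1222, 0.2038]
tool_rot: [0.999, -0.044, -0.003, -0.002]
ft_force: [0.4, -0.8, -1.7]
grip_width: 0.0578
grip_force: 20.0
time: 13.27
position: [0.4365, -0.1242, 0.3337]
tool_rot: [1.0, -0.026, 0.004, 0.002]
ft_force: [0.1, 0.3, -2.2]
grip_width: 0.0576
grip_force: 20.0
time: 13.68
position: [0.4629, 0.0484, 0.3276]
tool_rot: [1.0, -0.025, -0.001, -0.001]
ft_force: [0.4, -0.6, -1.6]
grip_width: 0.0577
grip_force: 20.0
time: 14.1
position: [0.4958, 0.1856, 0.255]
tool_rot: [1.0, -0.024, -0.006, -0.0]
ft_force: [-0.1, -1.1, -1.9]
grip_width: 0.0575
grip_force: 20.0
time: 14.35
position: [0.4997, 0.1809, 0.2617]
tool_rot: [1.0, -0.027, 0.0, 0.0]
ft_force: [-0.5, 0.8, -2.1]
grip_width: 0.0578
grip_force: 20.0
14.4 [0.5001 0.1808 0.2623] [179.9995  -0.0862  -3.0975] [ 0.0363 -1.1806 -0.9486]
dish_large [471. 184.  89.  78.] 0.46
dish_small [470. 188.  89.  74.] 0.79
lid_large [134. 219.  81.  59.] 0.75
lid_small [229. 205.  57.  56.] 0.8
lid_square [338. 194.  77.  70.] 0.65
lid_square [ 28.   0. 527. 128.] 0.46
basket0 [228. 189. 115.  86.] 0.75
basket0 [380.   0. 141.  60.] 0.71
basket0 [135. 217.  80.  57.] 0.61
[148.9291  -0.3095   0.1943]
[280.8314  44.5394]
```

View pics/w6s.png

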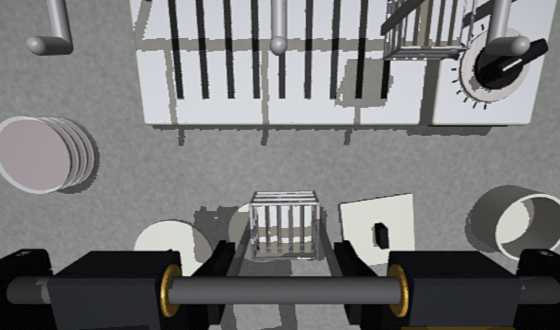

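```bash

python3 -m creep '[{"translation":[35,-2,0],"roll":0,"gripper":40},{"translation":[70,-2,0],"roll":0,"gripper":40},{"translation":[105,-2,0],"roll":0,"gripper":40},{"translation":[135,-2,0],"roll":0,"gripper":40},{"translation":[145,-2,0],"roll":0,"gripper":40}]'
python3 -m creep '[{"translation":[0,0,0],"roll":0,"gripper":40},{"translation":[0,0,0],"roll":0,"gripper":40},{"translation":[0,0,10],"roll":0,"gripper":40},{"translation":[0,0,18],"roll":0,"gripper":40},{"translation":[0,0,18],"roll":0,"gripper":40}]'
python3 -m creep '[{"translation":[0,0,4],"roll":0,"gripper":40},{"translation":[0,0,8],"roll":0,"gripper":40},{"translation":[0,0,12],"roll":0,"gripper":40},{"translation":[0,0,12],"roll":0,"gripper":40},{"translation":[0,0,12],"roll":0,"gripper":40}]'
python3 -m creep '[{"translation":[0,0,2],"roll":0,"gripper":40},{"translation":[0,0,2],"roll":0,"gripper":40},{"translation":[0,0,2],"roll":0,"gripper":40}]'

```

```text
time: 15.17
position: [0.6495, 0.1752, 0.2616]
tool_rot: [1.0, -0.027, 0.003, -0.0]
ft_force: [-0.0, -0.7, -1.7]
grip_width: 0.0577
grip_force: 20.0
time: 15.58
position: [0.6416, 0.1763, 0.2409]
tool_rot: [1.0, -0.026, -0.003, 0.0]
ft_force: [-1.1, 0.6, -2.3]
grip_width: 0.0577
grip_force: 20.0
time: 16.0
position: [0.6443, 0.1762, 0.2313]
tool_rot: [1.0, -0.026, -0.0, 0.0]
ft_force: [0.4, -0.8, -1.7]
grip_width: 0.0575
grip_force: 20.0
time: 16.25
position: [0.6445, 0.1762, 0.2296]
tool_rot: [1.0, -0.026, 0.0, -0.0]
ft_force: [-0.2, 0.5, -2.3]
grip_width: 0.058
grip_force: 20.0
```

```bash

python3 -m creep '[{"translation":[0,0,1],"roll":0,"gripper":40},{"translation":[0,0,2],"roll":0,"gripper":40},{"translation":[0,0,2],"roll":0,"gripper":40},{"translation":[0,0,2],"roll":0,"gripper":40}]'
python3 -m creep '[{"translation":[0,0,1],"roll":0,"gripper":40},{"translation":[0,0,2],"roll":0,"gripper":40},{"translation":[0,0,2],"roll":0,"gripper":40},{"translation":[0,0,2],"roll":0,"gripper":40}]'

```

```text
time: 16.58
position: [0.6448, 0.1762, 0.2287]
tool_rot: [1.0, -0.026, 0.001, -0.0]
ft_force: [-1.9, 0.0, 5.1]
grip_width: 0.0577
grip_force: 20.0
time: 16.92
position: [0.645, 0.1762, 0.2284]
tool_rot: [1.0, -0.026, 0.001, -0.0]
ft_force: [-3.7, 0.1, 11.6]
grip_width: 0.0579
grip_force: 20.0
```

```bash

python3 -m creep '[{"translation":[0,0,-2],"roll":0,"gripper":58},{"translation":[0,0,-2],"roll":0,"gripper":87},{"translation":[0,0,-2],"roll":0,"gripper":87},{"translation":[0,0,-2],"roll":0,"gripper":87},{"translation":[0,0,-2],"roll":0,"gripper":87}]'
python3 -m creep '[{"translation":[0,0,0],"roll":0,"gripper":87},{"translation":[0,0,-20],"roll":0,"gripper":87},{"translation":[0,0,-50],"roll":0,"gripper":87},{"translation":[0,0,-80],"roll":0,"gripper":87},{"translation":[0,0,-80],"roll":0,"gripper":87}]'
python3 -m creep '[{"translation":[-40,0,0],"roll":0,"gripper":87},{"translation":[-80,0,0],"roll":0,"gripper":87},{"translation":[-115,0,0],"roll":0,"gripper":87},{"translation":[-150,-10,0],"roll":0,"gripper":87},{"translation":[-185,-20,0],"roll":0,"gripper":87}]'
python3 -m creep '[{"translation":[-30,-20,10],"roll":0,"gripper":87},{"translation":[-43,-32,30],"roll":0,"gripper":87},{"translation":[-43,-32,50],"roll":0,"gripper":87},{"translation":[-43,-32,50],"roll":0,"gripper":87},{"translation":[-43,-32,50],"roll":0,"gripper":87}]'
bash look.sh w7; python3 -c "
from h import *
im,c=old('w7'); 
for n,p in (('lidS',[.4325,.216,.014]),('lidL',[.408,.34,.014])): print(n,pix(c,p))
cv2.imwrite('pics/w7s.png',im[:330])"
```

```text
time: 17.33
position: [0.6443, 0.1762, 0.2268]
tool_rot: [1.0, -0.026, -0.0, 0.0]
ft_force: [0.8, 1.0, -0.0]
grip_width: 0.0768
grip_force: 0.0
time: 17.75
position: [0.6481, 0.1767, 0.3145]
tool_rot: [1.0, -0.026, 0.007, -0.001]
ft_force: [0.8, 0.3, 1.1]
grip_width: 0.0868
grip_force: 0.0
time: 18.17
position: [0.459, 0.2056, 0.3071]
tool_rot: [1.0, -0.027, -0.0, -0.0]
ft_force: [-0.2, 0.3, 1.4]
grip_width: 0.0866
grip_force: 0.0
time: 18.58
position: [0.4191, 0.24, 0.257]
tool_rot: [1.0, -0.026, -0.001, 0.0]
ft_force: [0.1, -0.3, -0.1]
grip_width: 0.0873
grip_force: 0.0
18.6333 [0.4203 0.2401 0.2578] [-179.997    -0.0327   -3.0155] [0.2788 0.456  0.5416]
dish_small [523. 122.  37.  74.] 0.95
lid_large [166. 161.  84.  81.] 0.82
lid_small [268. 137.  69.  68.] 0.59
lid_square [383. 128.  80.  85.] 0.96
lidS [301.0214 171.3757]
lidL [208.391  194.5236]
```

View pics/w7s.png

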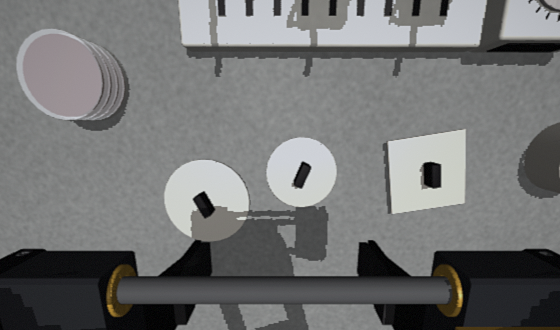

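```bash
cat > fit.py <<'E'
from h import *
from scipy.optimize import minimize
def samp(g,c,X):
    K,Rm,t=c; p=(Rm@X.T).T+t; p=p@K.T; p=p[:,:2]/p[:,2:]
    ok=(p[:,0]>1)&(p[:,0]<558)&(p[:,1]>1)&(p[:,1]<245)
    v=cv2.remap(g,p[:,0].astype(np.float32)[None],p[:,1].astype(np.float32)[None],cv2.INTER_LINEAR)[0]
    return v,ok
def shape(par,s,sq,z):
    if not sq:
        a=np.linspace(0,2*np.pi,180,endpoint=False); return np.c_[par[0]+s*np.cos(a),par[1]+s*np.sin(a),a*0+z]
    u=np.linspace(-.93,.93,45); o=u*0+1; q=np.r_[np.c_[u,o],np.c_[u,-o],np.c_[o,u],np.c_[-o,u]]*s
    c,n=np.cos(par[2]),np.sin(par[2]); return np.c_[par[0]+c*q[:,0]-n*q[:,1],par[1]+n*q[:,0]+c*q[:,1],q[:,0]*0+z]
def multistart(f,p0):
    best=None
    for d in ((0,0),(.005,0),(-.005,0),(0,.005),(0,-.005)):
        p=np.array(p0,float); p[:2]+=d
        sim=np.vstack([p]+[p+np.eye(len(p))[i]*(.004 if i<2 else .08) for i in range(len(p))])
        r=minimize(f,p,method="Nelder-Mead",options=dict(initial_simplex=sim,xatol=1e-5,fatol=1e-5,maxiter=400))
        if best is None or r.fun<best.fun: best=r
    return best
def rim(im,c,p0,s,sq=False,z=.055,w=.0045):
    """open dish: bright rim between s-w and s (half size, outer)"""
    g=cv2.GaussianBlur(cv2.cvtColor(im,cv2.COLOR_BGR2GRAY),(0,0),.7).astype(np.float32)
    def f(p):
        a,ok=samp(g,c,shape(p,s-w/2,sq,z)); b,_=samp(g,c,shape(p,s+.003,sq,z)); d,_=samp(g,c,shape(p,s-w-.003,sq,z))
        return -np.mean((np.clip(a-b,-20,60)+np.clip(a-d,-20,60))[ok])/60
    r=multistart(f,p0); return r.x,r.fun
def disc(im,c,p0,s,sq=False,z=.014):
    g=cv2.GaussianBlur(cv2.cvtColor(im,cv2.COLOR_BGR2GRAY),(0,0),.7).astype(np.float32)
    def f(p):
        a,ok=samp(g,c,shape(p,s-.0015,sq,z)); b,_=samp(g,c,shape(p,s+.0015,sq,z)); return -np.mean(np.clip(a-b,-30,80)[ok])/60
    r=multistart(f,p0); return r.x,r.fun
def grip(im,c,p0,z0=.014,L=.030,W=.012,H=.025,rad=.028,thr=70):
    """black box: centre and yaw of its long axis, by overlap"""
    g=cv2.cvtColor(im,cv2.COLOR_BGR2GRAY)
    hull=np.array([pix(c,[p0[0]+rad*np.cos(a),p0[1]+rad*np.sin(a),z0+H/2]) for a in np.linspace(0,6.28,40)])
    reg=np.zeros(g.shape,np.uint8); cv2.fillConvexPoly(reg,np.int32(hull),1)
    m=cv2.resize(((g<thr)&(reg>0)).astype(np.uint8),None,fx=4,fy=4,interpolation=cv2.INTER_LINEAR)
    def f(p):
        cs,sn=np.cos(p[2]),np.sin(p[2]); P=[]
        for u in (-1,1):
            for v in (-1,1):
                for z in (z0,z0+H): P.append(pix(c,[p[0]+cs*u*L/2-sn*v*W/2,p[1]+sn*u*L/2+cs*v*W/2,z]))
        k=np.zeros(m.shape,np.uint8); cv2.fillConvexPoly(k,cv2.convexHull(np.int32(np.round((np.array(P)+.5)*4-.5))),1)
        return -(k&m).sum()/max(1,(k|m).sum())
    best=None
    for y in np.radians([-60,-30,0,30,60,90]):
        r=multistart(f,[p0[0],p0[1],y])
        if best is None or r.fun<best.fun: best=r
    x=best.x.copy(); x[2]=(np.degrees(x[2])+90)%180-90; return x,best.fun
E
cat > m1.py <<'E'
from fit import *
im,c=old("w7")
for n,p,s,sq in (("S",[.432,.216],.046,0),("L",[.404,.342],.057,0),("Sq",[.424,.05,0],.049,1)):
    print("lid",n,disc(im,c,p,s,sq),grip(im,c,p[:2]))
for w in ("w1","w2"):
    im,c=old(w); print("dishL",w,rim(im,c,[.4165,-.2875],.056)); print("dishS",rim(im,c,[.435,-.1265],.045))
im,c=old("w5"); print("dishS w5",rim(im,c,[.435,-.1265],.045),"L",rim(im,c,[.4165,-.2875],.056),"lidSq",disc(im,c,[.424,.05,0],.049,1),grip(im,c,[.424,.05]))
for w in ("w1","w2","w5"):
    im,c=old(w); print("dishSq",rim(im,c,[.605,-.286,0],.048,True))
E
python3 m1.py
```

```text
lid S (array([0.4305, 0.216 ]), np.float64(-0.980663001537323)) (array([  0.4538,   0.2271, -85.4648]), np.float64(0.0))
lid L (array([0.398 , 0.3442]), np.float64(-0.9057242274284363)) (array([ 0.424 ,  0.3673, 86.3865]), np.float64(0.0))
lid Sq (array([0.4221, 0.0525, 0.1074]), np.float64(-1.0913059711456299)) (array([  0.4453,   0.0127, -43.1932]), np.float64(0.0))
dishL w1 (array([ 0.415 , -0.2858]), np.float64(-1.9997382164001465))
dishS (array([ 0.4333, -0.1259]), np.float64(-1.8290969133377075))
dishL w2 (array([ 0.4153, -0.2856]), np.float64(-1.6810442209243774))
dishS (array([ 0.4338, -0.1256]), np.float64(-1.8153945207595825))
dishS w5 (array([ 0.434 , -0.1256]), np.float64(-1.7435853481292725)) L (array([ 0.4145, -0.2862]), np.float64(-1.597771167755127)) lidSq (array([0.4217, 0.0513, 0.1038]), np.float64(-1.246612548828125)) (array([ 0.4493,  0.0647, 86.3865]), np.float64(0.0))
dishSq (array([ 0.6031, -0.2854,  0.1351]), np.float64(-1.4843523502349854))
dishSq (array([ 0.6027, -0.2843,  0.1332]), np.float64(-1.514013409614563))
dishSq (array([ 0.6039, -0.2864,  0.0886]), np.float64(-1.440124750137329))fit.py:45: RuntimeWarning: overflow encountered in scalar negative
  return -(k&m).sum()/max(1,(k|m).sum())
```

```bash
sed -i 's/-(k&m).sum()/-float((k\&m).sum())/' fit.py; sed -i '/dish/d;/^for w/d;/w1/d' m1.py; cat >> m1.py <<'E'
im,c=old("w5"); print(grip(im,c,[.422,.0515]))
E
python3 m1.py; python3 -c "
from h import *
print(telemetry.get_obs()['position'],telemetry.get_obs()['q'])"
```

```text
lid S (array([0.4305, 0.216 ]), np.float64(-0.980663001537323)) (array([  0.4303,   0.2162, -22.0131]), np.float64(-0.8027597402597403))
lid L (array([0.398 , 0.3442]), np.float64(-0.9057242274284363)) (array([ 0.3978,  0.3438, 29.2294]), np.float64(-0.8144263353235437))
lid Sq (array([0.4221, 0.0525, 0.1074]), np.float64(-1.0913059711456299)) (array([ 0.4216,  0.0521, 14.4266]), np.float64(-0.8304998082577016))
(array([ 0.4222,  0.0516, 16.1633]), np.float64(-0.8224902327161543))
[0.4201 0.2399 0.2581] [0.2873 0.3152 1.7583 0.     1.0669 1.9113]
```

```bash
python3 - <<'E'
from fit import *
for w in ("w7","w5"):
    im,c=old(w)
    for y in (0,.15,.25): print(w,disc(im,c,[.422,.052,y],.049,1), disc(im,c,[.422,.052,y],.0485,1))
for w in ("w1","w2","w5"):
    im,c=old(w)
    for y in (-.05,.2): print("dishSq",w,rim(im,c,[.603,-.285,y],.048,True))
im,c=old("w7"); print([np.round(at(c,p,.014),4) for p in ((388,141),(465,129),(465,208),(391,213))])
E
```

```text
w7 (array([0.422 , 0.0525, 0.1071]), np.float64(-1.0911650657653809)) (array([0.4222, 0.052 , 0.1057]), np.float64(-1.1186209917068481))
w7 (array([0.422 , 0.0525, 0.1057]), np.float64(-1.0912283658981323)) (array([0.4222, 0.052 , 0.1065]), np.float64(-1.1187281608581543))
w7 (array([0.422 , 0.0525, 0.1059]), np.float64(-1.0912514925003052)) (array([0.4222, 0.052 , 0.1065]), np.float64(-1.1187487840652466))
w5 (array([0.4217, 0.0513, 0.103 ]), np.float64(-1.2465251684188843)) (array([0.4221, 0.0517, 0.1042]), np.float64(-1.2470945119857788))
w5 (array([0.4217, 0.0513, 0.1036]), np.float64(-1.2466366291046143)) (array([0.4221, 0.0517, 0.1032]), np.float64(-1.2469565868377686))
w5 (array([0.4217, 0.0512, 0.1034]), np.float64(-1.2464958429336548)) (array([0.4221, 0.0517, 0.1043]), np.float64(-1.2471479177474976))
dishSq w1 (array([ 0.6031, -0.2853,  0.1381]), np.float64(-1.4841769933700562))
dishSq w1 (array([ 0.6031, -0.2854,  0.1349]), np.float64(-1.4843264818191528))
dishSq w2 (array([ 0.6027, -0.2843,  0.1338]), np.float64(-1.5140368938446045))
dishSq w2 (array([ 0.6027, -0.2843,  0.1336]), np.float64(-1.5140554904937744))
dishSq w5 (array([ 0.6042, -0.2861,  0.0948]), np.float64(-1.4401718378067017))
dishSq w5 (array([ 0.603 , -0.2856,  0.1088]), np.float64(-1.4366453886032104))
[array([0.4653, 0.1048, 0.014 ]), array([0.4751, 0.0094, 0.014 ]), array([ 0.3715, -0.0029,  0.014 ]), array([0.3696, 0.0964, 0.014 ])]
```

```bash

python3 -m creep '[{"translation":[11,23,30],"roll":7,"gripper":87},{"translation":[11,23,65],"roll":14,"gripper":87},{"translation":[11,23,100],"roll":19,"gripper":87},{"translation":[11,23,128],"roll":19,"gripper":60},{"translation":[11,23,128],"roll":19,"gripper":60}]'
python3 -m creep '[{"translation":[0,0,0],"roll":0,"gripper":60},{"translation":[0,0,0],"roll":0,"gripper":60}]'
cat > lid.sh <<'E'
python3 - "$@" <<'P'
import sys; from fit import *
n,x,y,s,sq=sys.argv[1],*map(float,sys.argv[2:6]); im,c=look(n); p=[x,y]+([.105] if sq else [])
o=telemetry.get_obs(); print("at",o["position"],"yaw",np.degrees(R.from_quat(o["tool_rot"]).as_euler("xyz"))[2])
d=disc(im,c,p,s,bool(sq)); g=grip(im,c,d[0][:2]); print("disc",d,"grip",g)
print("delta to disc",delta([*d[0][:2],.037]),"to grip",delta([*g[0][:2],.037]))
P
E
bash lid.sh w8 .4304 .2161 .046 0
```

```text
time: 19.4
position: [0.4262, 0.2153, 0.1254]
tool_rot: [0.982, -0.191, -0.005, 0.002]
ft_force: [-0.7, -0.2, 0.2]
grip_width: 0.08
grip_force: 0.0
time: 19.57
position: [0.4305, 0.2168, 0.1307]
tool_rot: [0.982, -0.191, 0.001, -0.0]
ft_force: [1.0, 0.5, 0.9]
grip_width: 0.0681
grip_force: 0.0
at [0.4308 0.2169 0.1313] yaw -21.986622124760764
disc (array([0.4303, 0.2163]), np.float64(-1.0529330968856812)) grip (array([  0.4314,   0.2156, -26.3225]), np.float64(-0.8338522208385222))
delta to disc [-0.5607  1.0065 94.2516] to grip [ 0.7066  1.2509 94.2551]
```

```bash

python3 -m creep '[{"translation":[0,1,35],"roll":3,"gripper":60},{"translation":[0,1,65],"roll":3,"gripper":60},{"translation":[0,1,85],"roll":3,"gripper":60},{"translation":[0,1,94],"roll":3,"gripper":60},{"translation":[0,1,94],"roll":3,"gripper":60}]'
python3 -m creep '[{"translation":[0,0,0],"roll":0,"gripper":40},{"translation":[0,0,0],"roll":0,"gripper":20},{"translation":[0,0,0],"roll":0,"gripper":0},{"translation":[0,0,0],"roll":0,"gripper":0},{"translation":[0,0,0],"roll":0,"gripper":0}]' 30
python3 -m creep '[{"translation":[0,0,0],"roll":0,"gripper":0},{"translation":[0,0,0],"roll":0,"gripper":0},{"translation":[0,0,0],"roll":0,"gripper":0},{"translation":[0,0,0],"roll":0,"gripper":0},{"translation":[0,0,0],"roll":0,"gripper":0}]' 30
```

```text
time: 20.03
position: [0.4293, 0.2157, 0.0354]
tool_rot: [0.976, -0.216, -0.0, 0.0]
ft_force: [0.4, -0.8, -0.4]
grip_width: 0.0601
grip_force: 0.0
time: 20.45
position: [0.4295, 0.2158, 0.0364]
tool_rot: [0.976, -0.216, 0.001, -0.0]
ft_force: [0.2, 0.4, 0.2]
grip_width: 0.0341
grip_force: 0.0
time: 20.87
position: [0.4293, 0.2158, 0.0357]
tool_rot: [0.976, -0.217, 0.0, -0.0]
ft_force: [0.4, 0.8, 2.7]
grip_width: 0.0118
grip_force: 30.0
```

```bash

python3 -m creep '[{"translation":[0,0,-30],"roll":0,"gripper":0},{"translation":[0,0,-65],"roll":0,"gripper":0},{"translation":[0,0,-100],"roll":0,"gripper":0},{"translation":[0,0,-120],"roll":0,"gripper":0},{"translation":[0,0,-120],"roll":0,"gripper":0}]'
python3 -m creep '[{"translation":[15,31,0],"roll":0,"gripper":0},{"translation":[32,66,0],"roll":0,"gripper":0},{"translation":[48,100,0],"roll":0,"gripper":0},{"translation":[64,133,0],"roll":0,"gripper":0},{"translation":[75,156,0],"roll":0,"gripper":0}]'
python3 -m creep '[{"translation":[15,31,0],"roll":0,"gripper":0},{"translation":[32,66,0],"roll":0,"gripper":0},{"translation":[48,100,0],"roll":0,"gripper":0},{"translation":[64,133,0],"roll":0,"gripper":0},{"translation":[73,152,0],"roll":0,"gripper":0}]'
python3 -m creep '[{"translation":[0,0,0],"roll":0,"gripper":0},{"translation":[0,0,0],"roll":0,"gripper":0},{"translation":[0,0,0],"roll":0,"gripper":0},{"translation":[0,0,0],"roll":0,"gripper":0}]'
cat > seat.sh <<'E'
python3 - "$@" <<'P'
import sys; from fit import *
n,x,y,s,z=sys.argv[1],*map(float,sys.argv[2:6]); im,c=look(n); o=telemetry.get_obs()
# where the held lid's disc now is (disc top 14 mm over the lid origin; grip point 36 mm over it)
zd=o["position"][2]-.022; d=disc(im,c,o["position"][:2],s,False,zd); print(o["position"],"held lid disc",d[0],d[1])
print("delta tcp->dish",delta([x,y,z]), "delta lid->dish", delta(np.array([x,y,z])+o["position"]-np.array([*d[0],o["position"][2]])))
P
E
bash seat.sh w9 .4337 -.1257 .046 .083
```

```text
time: 21.28
position: [0.4312, 0.2162, 0.1592]
tool_rot: [0.976, -0.216, 0.004, -0.002]
ft_force: [0.3, 1.2, -1.9]
grip_width: 0.0115
grip_force: 30.0
time: 21.7
position: [0.4298, 0.0402, 0.1544]
tool_rot: [0.976, -0.217, -0.001, 0.0]
ft_force: [0.5, 0.5, -1.1]
grip_width: 0.0118
grip_force: 30.0
time: 22.12
position: [0.4326, -0.1296, 0.1544]
tool_rot: [0.976, -0.218, -0.0, 0.0]
ft_force: [-0.0, 0.5, -1.2]
grip_width: 0.0118
grip_force: 30.0
time: 22.45
position: [0.4318, -0.1246, 0.1549]
tool_rot: [0.976, -0.216, -0.001, -0.001]
ft_force: [-0.8, 0.4, -1.7]
grip_width: 0.012
grip_force: 30.0
[ 0.4321 -0.1246  0.1551] held lid disc [ 0.4313 -0.1256] -1.2341439723968506
delta tcp->dish [ 2.059   0.3965 72.0762] delta lid->dish [ 2.4234 -0.8862 72.0759]
```

```bash

python3 -m creep '[{"translation":[2,0,20],"roll":0,"gripper":0},{"translation":[2,0,40],"roll":0,"gripper":0},{"translation":[2,0,55],"roll":0,"gripper":0},{"translation":[2,0,60],"roll":0,"gripper":0},{"translation":[2,0,60],"roll":0,"gripper":0}]'
python3 -m creep '[{"translation":[0,0,3],"roll":0,"gripper":0},{"translation":[0,0,6],"roll":0,"gripper":0},{"translation":[0,0,9],"roll":0,"gripper":0},{"translation":[0,0,11],"roll":0,"gripper":0},{"translation":[0,0,11],"roll":0,"gripper":0}]'
python3 -m creep '[{"translation":[0,0,0],"roll":0,"gripper":0},{"translation":[0,0,1],"roll":0,"gripper":0},{"translation":[0,0,1],"roll":0,"gripper":0},{"translation":[0,0,1],"roll":0,"gripper":0}]'
```

```text
time: 22.92
position: [0.4338, -0.1255, 0.0945]
tool_rot: [0.976, -0.216, -0.002, -0.001]
ft_force: [-0.1, -0.2, -2.2]
grip_width: 0.0115
grip_force: 30.0
time: 23.33
position: [0.4337, -0.1258, 0.0862]
tool_rot: [0.976, -0.217, -0.001, -0.001]
ft_force: [-3.9, 2.6, 12.1]
grip_width: 0.0118
grip_force: 30.0
time: 23.67
position: [0.4337, -0.1258, 0.0861]
tool_rot: [0.976, -0.217, -0.0, -0.0]
ft_force: [-5.3, 5.0, 22.1]
grip_width: 0.0115
grip_force: 30.0
```

```bash

python3 -m creep '[{"translation":[0,0,-3],"roll":0,"gripper":0},{"translation":[-1.5,-0.7,-3],"roll":0,"gripper":0},{"translation":[-1.5,-0.7,-3],"roll":0,"gripper":0},{"translation":[-1.5,-0.7,-1],"roll":0,"gripper":0},{"translation":[-1.5,-0.7,0],"roll":0,"gripper":0}]'
python3 -m creep '[{"translation":[0,0,0],"roll":0,"gripper":0},{"translation":[0,0,0],"roll":0,"gripper":0},{"translation":[0,0,0],"roll":0,"gripper":0}]'
```

```text
time: 24.08
position: [0.4342, -0.1258, 0.0859]
tool_rot: [0.976, -0.217, 0.001, 0.0]
ft_force: [-5.5, 4.3, 42.5]
grip_width: 0.0116
grip_force: 30.0
time: 24.33
position: [0.4342, -0.1258, 0.086]
tool_rot: [0.976, -0.217, 0.001, 0.0]
ft_force: [-3.8, 2.5, 28.8]
grip_width: 0.0119
grip_force: 30.0
```

```bash

python3 -m creep '[{"translation":[0,0,-6],"roll":0,"gripper":0},{"translation":[0,0,-12],"roll":0,"gripper":0},{"translation":[0,0,-12],"roll":0,"gripper":0},{"translation":[0,0,-12],"roll":0,"gripper":0},{"translation":[0,0,-12],"roll":0,"gripper":0}]'
bash seat.sh w10 .4337 -.1257 .046 .083; python3 - <<'E'
from h import *
im=cv2.imread('pics/w10.png')[110:290,180:400]; cv2.imwrite('pics/w10c.png',cv2.resize(im,(792,648),interpolation=cv2.INTER_CUBIC)[:600])
E
```

```text
time: 24.75
position: [0.4336, -0.1258, 0.0952]
tool_rot: [0.976, -0.217, -0.0, -0.0]
ft_force: [0.8, 0.9, -1.1]
grip_width: 0.0116
grip_force: 30.0
[ 0.4335 -0.1257  0.0951] held lid disc [ 0.4343 -0.1272] -1.2927249670028687
delta tcp->dish [ 0.2339 -0.0813 12.0527] delta lid->dish [-1.2084 -1.0961 12.0539]
```

View pics/w10c.png

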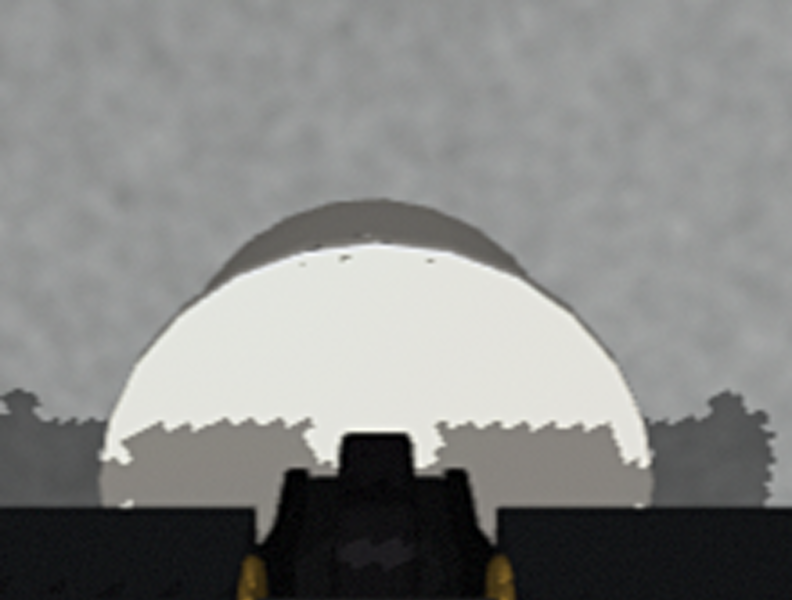

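```bash
python3 - <<'E'
from fit import *
for w in ("w9","w10"):
    im,c=old(w); p=np.load(f"pics/{w}.npz")["p"]
    for dz in np.arange(-.030,-.014,.002):
        r=disc(im,c,p[:2],.046,False,p[2]+dz); print(w,round(dz,3),r[0]-p[:2],round(r[1],3))
E
```

```text
w9 -0.03 [-0.0016 -0.0005] -1.1
w9 -0.028 [-0.0013 -0.0006] -1.196
w9 -0.026 [-0.0011 -0.0008] -1.221
w9 -0.024 [-0.0009 -0.0009] -1.237
w9 -0.022 [-0.0006 -0.001 ] -1.235
w9 -0.02 [-0.0004 -0.0011] -1.231
w9 -0.018 [ 0.     -0.0013] -1.22
w9 -0.016 [ 0.0003 -0.0014] -1.183
w10 -0.03 [ 0.0005 -0.0013] -1.128
w10 -0.028 [ 0.0007 -0.0015] -1.237
w10 -0.026 [ 0.0009 -0.0017] -1.269
w10 -0.024 [ 0.0006 -0.0015] -1.29
w10 -0.022 [ 0.0003 -0.0013] -1.296
w10 -0.02 [ 0.0007 -0.0014] -1.295
w10 -0.018 [ 0.0004 -0.0014] -1.3
w10 -0.016 [ 0.0005 -0.0015] -1.284
```

```bash

python3 -m creep '[{"translation":[-1,-1.3,0],"roll":0,"gripper":0},{"translation":[-1,-1.3,0],"roll":0,"gripper":0},{"translation":[-1,-1.3,3],"roll":0,"gripper":0},{"translation":[-1,-1.3,6],"roll":0,"gripper":0},{"translation":[-1,-1.3,6],"roll":0,"gripper":0}]'
python3 -m creep '[{"translation":[0,0,1],"roll":0,"gripper":0},{"translation":[0,0,2],"roll":0,"gripper":0},{"translation":[0,0,3],"roll":0,"gripper":0},{"translation":[0,0,3],"roll":0,"gripper":0},{"translation":[0,0,3],"roll":0,"gripper":0}]'
python3 -m creep '[{"translation":[0,0,1],"roll":0,"gripper":0},{"translation":[0,0,2],"roll":0,"gripper":0},{"translation":[0,0,2],"roll":0,"gripper":0}]'

```

```text
time: 25.22
position: [0.4329, -0.1239, 0.0889]
tool_rot: [0.976, -0.216, -0.001, -0.0]
ft_force: [-0.3, -0.2, -1.4]
grip_width: 0.0117
grip_force: 30.0
time: 25.63
position: [0.4333, -0.1241, 0.0865]
tool_rot: [0.976, -0.216, 0.0, -0.0]
ft_force: [0.3, -0.1, -1.9]
grip_width: 0.0119
grip_force: 30.0
time: 25.88
position: [0.4336, -0.1243, 0.0853]
tool_rot: [0.976, -0.217, 0.001, 0.0]
ft_force: [-0.5, 0.1, 6.1]
grip_width: 0.0117
grip_force: 30.0
```

```bash

python3 -m creep '[{"translation":[0,0,-1],"roll":0,"gripper":40},{"translation":[0,0,-1],"roll":0,"gripper":40},{"translation":[0,0,-1],"roll":0,"gripper":40},{"translation":[0,0,-1],"roll":0,"gripper":60},{"translation":[0,0,-1],"roll":0,"gripper":60}]'
python3 -m creep '[{"translation":[0,0,-30],"roll":0,"gripper":60},{"translation":[-20,0,-60],"roll":0,"gripper":60},{"translation":[-50,-20,-80],"roll":0,"gripper":60},{"translation":[-50,-20,-80],"roll":0,"gripper":60},{"translation":[-50,-20,-80],"roll":0,"gripper":60}]'
python3 -m creep '[{"translation":[0,0,0],"roll":0,"gripper":60},{"translation":[0,0,0],"roll":0,"gripper":60}]'
cat > chk.py <<'E'
import sys; from fit import *
w,x,y,s=sys.argv[1],*map(float,sys.argv[2:5]); sq=len(sys.argv)>5; im,c=look(w); p=[x,y]+([float(sys.argv[5])] if sq else [])
print(telemetry.get_obs()["position"])
for z in (.053,.057,.061,.065,.069): r=disc(im,c,p,s,sq,z); print(z,r[0],round(r[1],3))
E
python3 chk.py w11 .4337 -.1257 .046
python3 -m creep '[{"translation":[0,-40,0],"roll":0,"gripper":60},{"translation":[0,-80,0],"roll":0,"gripper":60},{"translation":[0,-110,0],"roll":0,"gripper":60},{"translation":[0,-110,0],"roll":0,"gripper":60},{"translation":[0,-110,0],"roll":0,"gripper":60}]'
python3 -m creep '[{"translation":[0,0,0],"roll":0,"gripper":60},{"translation":[0,0,0],"roll":0,"gripper":60}]'
python3 chk.py w12 .4337 -.1257 .046
```

```text
time: 26.3
position: [0.4332, -0.1241, 0.0855]
tool_rot: [0.976, -0.216, -0.0, -0.0]
ft_force: [-0.3, 0.6, -0.5]
grip_width: 0.0371
grip_force: 0.0
time: 26.72
position: [0.3954, -0.0836, 0.1665]
tool_rot: [0.976, -0.216, 0.0, 0.0]
ft_force: [-0.2, 0.4, -0.2]
grip_width: 0.0593
grip_force: 0.0
time: 26.88
position: [0.3971, -0.0854, 0.1652]
tool_rot: [0.976, -0.217, 0.0, 0.0]
ft_force: [0.3, 0.2, -0.4]
grip_width: 0.0597
grip_force: 0.0
[ 0.397  -0.0854  0.165 ]
0.053 [ 0.4346 -0.1268] -1.005
0.057 [ 0.435  -0.1266] -1.254
0.061 [ 0.4355 -0.1266] -1.201
0.065 [ 0.4357 -0.1264] -0.826
0.069 [ 0.434  -0.1254] -0.563
time: 27.35
position: [0.4435, 0.0156, 0.1647]
tool_rot: [0.977, -0.215, -0.0, 0.0]
ft_force: [-0.1, -0.5, 0.1]
grip_width: 0.0601
grip_force: 0.0
time: 27.52
position: [0.4424, 0.014, 0.165]
tool_rot: [0.976, -0.217, -0.001, 0.0]
ft_force: [0.7, -0.3, -0.2]
grip_width: 0.0601
grip_force: 0.0
[0.4424 0.0138 0.1652]
0.053 [ 0.4331 -0.13  ] -1.12
0.057 [ 0.4342 -0.1284] -1.267
0.061 [ 0.4358 -0.126 ] -1.247
0.065 [ 0.4369 -0.1243] -1.03
0.069 [ 0.4356 -0.1228] -0.624
```

```bash

python3 -m creep '[{"translation":[-10,-8,0],"roll":-7,"gripper":60},{"translation":[-20,-18,10],"roll":-14,"gripper":60},{"translation":[-34,-26,20],"roll":-21,"gripper":60},{"translation":[-34,-26,35],"roll":-28,"gripper":60},{"translation":[-34,-26,35],"roll":-31,"gripper":60}]'
python3 -m creep '[{"translation":[0,0,0],"roll":0,"gripper":60},{"translation":[0,0,0],"roll":0,"gripper":60}]'
bash lid.sh w13 .4222 .0516 .049 1
```

```text
time: 27.98
position: [0.4207, 0.0525, 0.1289]
tool_rot: [0.999, 0.054, -0.002, -0.0]
ft_force: [-0.1, -0.3, -0.2]
grip_width: 0.0602
grip_force: 0.0
time: 28.15
position: [0.4231, 0.052, 0.1306]
tool_rot: [0.999, 0.051, -0.0, 0.0]
ft_force: [-0.0, 0.4, 0.7]
grip_width: 0.0604
grip_force: 0.0
at [0.4234 0.052  0.1307] yaw 5.821598930525446
disc (array([0.422 , 0.0519, 0.1039]), np.float64(-1.1859087944030762)) grip (array([0.4215, 0.0522, 6.1509]), np.float64(-0.8624098867147271))
delta to disc [-1.3889 -0.0907 93.7391] to grip [-1.8888 -0.3818 93.7387]
```

```bash

python3 -m creep '[{"translation":[-1.5,0,35],"roll":0,"gripper":60},{"translation":[-1.5,0,65],"roll":0,"gripper":60},{"translation":[-1.5,0,85],"roll":0,"gripper":50},{"translation":[-1.5,0,94],"roll":0,"gripper":40},{"translation":[-1.5,0,94],"roll":0,"gripper":30}]' 45
python3 -m creep '[{"translation":[0,0,0],"roll":0,"gripper":0},{"translation":[0,0,0],"roll":0,"gripper":0},{"translation":[0,0,0],"roll":0,"gripper":0},{"translation":[0,0,0],"roll":0,"gripper":0},{"translation":[0,0,0],"roll":0,"gripper":0}]' 45
python3 -m creep '[{"translation":[0,0,0],"roll":0,"gripper":0},{"translation":[0,0,0],"roll":0,"gripper":0},{"translation":[0,0,0],"roll":0,"gripper":0}]' 45
python3 -m creep '[{"translation":[0,0,-35],"roll":0,"gripper":0},{"translation":[0,0,-70],"roll":0,"gripper":0},{"translation":[0,0,-105],"roll":0,"gripper":0},{"translation":[0,0,-140],"roll":0,"gripper":0},{"translation":[0,0,-163],"roll":0,"gripper":0}]' 45
python3 -m creep '[{"translation":[4,35,0],"roll":0,"gripper":0},{"translation":[8,75,0],"roll":0,"gripper":0},{"translation":[13,112,0],"roll":0,"gripper":0},{"translation":[17,145,0],"roll":0,"gripper":0},{"translation":[21,172,0],"roll":0,"gripper":0}]'
python3 -m creep '[{"translation":[4,35,0],"roll":0,"gripper":0},{"translation":[8,75,0],"roll":0,"gripper":0},{"translation":[13,112,0],"roll":0,"gripper":0},{"translation":[17,145,0],"roll":0,"gripper":0},{"translation":[21,172,0],"roll":0,"gripper":0}]'
python3 -m creep '[{"translation":[0,0,0],"roll":0,"gripper":0},{"translation":[0,0,0],"roll":0,"gripper":0},{"translation":[0,0,0],"roll":0,"gripper":0}]'
python3 - <<'E'
from fit import *
im,c=look("w14"); o=telemetry.get_obs(); print(o["position"],R.from_quat(o["tool_rot"]).as_euler("xyz",degrees=True))
for y in (.05,.15): print(rim(im,c,[.603,-.285,y],.048,True))
for dz in (-.026,-.022,-.018): r=disc(im,c,[*o["position"][:2],.1],.049,True,o["position"][2]+dz); print("lid",dz,r[0][:2]-o["position"][:2],r[0][2],r[1])
E
```

```text
time: 28.62
position: [0.4211, 0.0523, 0.0353]
tool_rot: [0.999, 0.051, -0.001, -0.0]
ft_force: [-0.9, -0.4, 0.7]
grip_width: 0.0472
grip_force: 0.0
time: 29.03
position: [0.4221, 0.0526, 0.0374]
tool_rot: [0.999, 0.052, 0.001, 0.0]
ft_force: [0.3, -0.7, -0.0]
grip_width: 0.0145
grip_force: 0.0
time: 29.28
position: [0.4221, 0.0526, 0.0373]
tool_rot: [0.999, 0.052, 0.001, 0.0]
ft_force: [0.7, -0.0, 6.2]
grip_width: 0.0121
grip_force: 45.0
time: 29.7
position: [0.4219, 0.0527, 0.2023]
tool_rot: [0.999, 0.052, 0.001, 0.0]
ft_force: [0.5, -0.1, -1.0]
grip_width: 0.0115
grip_force: 45.0
time: 30.12
position: [0.4605, -0.1185, 0.1997]
tool_rot: [0.999, 0.052, 0.0, 0.0]
ft_force: [1.8, -0.9, -1.7]
grip_width: 0.0116
grip_force: 45.0
time: 30.53
position: [0.4991, -0.2876, 0.1992]
tool_rot: [0.999, 0.052, -0.0, 0.0]
ft_force: [0.6, 0.3, -1.6]
grip_width: 0.0117
grip_force: 45.0
time: 30.78
position: [0.4982, -0.284, 0.1988]
tool_rot: [0.999, 0.052, -0.001, -0.001]
ft_force: [-0.1, 0.7, -1.4]
grip_width: 0.0115
grip_force: 45.0
[ 0.4983 -0.2835  0.199 ] [-179.8658    0.1056    6.023 ]
(array([ 0.6019, -0.2842,  0.1406]), np.float64(-2.0))
(array([ 0.6021, -0.2844,  0.1396]), np.float64(-2.0))
lid -0.026 [-0.0009 -0.0008] 0.09583446843725656 -1.2180445194244385
lid -0.022 [-0.0003 -0.0013] 0.10549423990573265 -1.1437714099884033
lid -0.018 [ 0.0006 -0.003 ] 0.09839959744043925 -0.9803426861763
```

```bash

python3 -m creep '[{"translation":[35,4,0],"roll":-1,"gripper":0},{"translation":[70,7,0],"roll":-2,"gripper":0},{"translation":[95,10,20],"roll":-2,"gripper":0},{"translation":[103,10.5,50],"roll":-2,"gripper":0},{"translation":[103,10.5,80],"roll":-2,"gripper":0}]'
python3 -m creep '[{"translation":[0,0,10],"roll":0,"gripper":0},{"translation":[0,0,15],"roll":0,"gripper":0},{"translation":[0,0,15],"roll":0,"gripper":0},{"translation":[0,0,15],"roll":0,"gripper":0},{"translation":[0,0,15],"roll":0,"gripper":0}]'
python3 - <<'E'
from h import *
print(delta([.602,-.2833,.0843]))
E
```

```text
time: 31.25
position: [0.6062, -0.2833, 0.12]
tool_rot: [0.997, 0.071, 0.002, 0.001]
ft_force: [-0.2, 0.2, -2.0]
grip_width: 0.0118
grip_force: 45.0
time: 31.67
position: [0.6037, -0.2855, 0.1068]
tool_rot: [0.998, 0.07, 0.001, 0.001]
ft_force: [-0.6, -0.0, -1.6]
grip_width: 0.0115
grip_force: 45.0
[-1.4283 -2.4209 22.4424]
```

```bash

python3 -m creep '[{"translation":[-1.4,-2,0],"roll":0,"gripper":0},{"translation":[-1.4,-2,5],"roll":0,"gripper":0},{"translation":[-1.4,-2,8],"roll":0,"gripper":0},{"translation":[-1.4,-2,8],"roll":0,"gripper":0},{"translation":[-1.4,-2,8],"roll":0,"gripper":0}]'
python3 - <<'E'
from h import *
o=telemetry.get_obs(); print(delta([.602,-.2833,.0843]),R.from_quat(o["tool_rot"]).as_euler("xyz",degrees=True))
E
```

```text
time: 32.08
position: [0.6009, -0.2829, 0.0963]
tool_rot: [0.998, 0.07, -0.0, -0.0]
ft_force: [-0.2, -0.0, -2.2]
grip_width: 0.0117
grip_force: 45.0
[ 1.0438  0.5552 12.0142] [-179.976     0.0266    7.9887]
```

```bash

python3 -m creep '[{"translation":[0.7,0.4,3],"roll":0,"gripper":0},{"translation":[0.7,0.4,6],"roll":0,"gripper":0},{"translation":[0.7,0.4,8],"roll":0,"gripper":0},{"translation":[0.7,0.4,8],"roll":0,"gripper":0},{"translation":[0.7,0.4,8],"roll":0,"gripper":0}]'
python3 -m creep '[{"translation":[0,0,1],"roll":0,"gripper":0},{"translation":[0,0,2],"roll":0,"gripper":0},{"translation":[0,0,3],"roll":0,"gripper":0},{"translation":[0,0,3],"roll":0,"gripper":0}]'
```

```text
time: 32.5
position: [0.6017, -0.2832, 0.0882]
tool_rot: [0.998, 0.07, -0.0, -0.0]
ft_force: [-0.4, -0.1, -1.1]
grip_width: 0.0116
grip_force: 45.0
time: 32.83
position: [0.6018, -0.2832, 0.0853]
tool_rot: [0.998, 0.07, -0.0, -0.0]
ft_force: [0.7, -1.2, -2.1]
grip_width: 0.0115
grip_force: 45.0
```

```bash

python3 -m creep '[{"translation":[0,0,0.5],"roll":0,"gripper":0},{"translation":[0,0,1],"roll":0,"gripper":0},{"translation":[0,0,1.5],"roll":0,"gripper":0},{"translation":[0,0,1.5],"roll":0,"gripper":0}]'
```

```text
time: 33.17
position: [0.6019, -0.2833, 0.0844]
tool_rot: [0.998, 0.07, 0.0, 0.0]
ft_force: [-0.7, 0.1, 1.8]
grip_width: 0.0114
grip_force: 45.0
```

```bash

python3 -m creep '[{"translation":[0,0,-0.5],"roll":0,"gripper":40},{"translation":[0,0,-0.5],"roll":0,"gripper":40},{"translation":[0,0,-0.5],"roll":0,"gripper":60},{"translation":[0,0,-0.5],"roll":0,"gripper":60},{"translation":[0,0,-0.5],"roll":0,"gripper":60}]'
python3 -m creep '[{"translation":[0,0,-30],"roll":0,"gripper":60},{"translation":[0,0,-65],"roll":0,"gripper":60},{"translation":[-20,-3,-100],"roll":0,"gripper":60},{"translation":[-40,-6,-100],"roll":0,"gripper":60},{"translation":[-40,-6,-100],"roll":0,"gripper":60}]'
python3 -m creep '[{"translation":[0,0,0],"roll":0,"gripper":60},{"translation":[0,0,0],"roll":0,"gripper":60}]'
python3 chk.py w15 .602 -.284 .049 .14
python3 -m creep '[{"translation":[-35,-5,-10],"roll":0,"gripper":60},{"translation":[-70,-12,-20],"roll":0,"gripper":60},{"translation":[-100,-25,-40],"roll":0,"gripper":60},{"translation":[-110,-60,-50],"roll":0,"gripper":60},{"translation":[-110,-95,-50],"roll":0,"gripper":60}]'
python3 -m creep '[{"translation":[0,0,0],"roll":0,"gripper":60},{"translation":[0,0,0],"roll":0,"gripper":60}]'
python3 chk.py w16 .602 -.284 .049 .14
```

```text
time: 33.58
position: [0.602, -0.2833, 0.0846]
tool_rot: [0.998, 0.07, 0.0, 0.0]
ft_force: [-0.1, 0.4, 0.0]
grip_width: 0.037
grip_force: 0.0
time: 34.0
position: [0.5595, -0.2831, 0.1871]
tool_rot: [0.998, 0.069, 0.0, 0.001]
ft_force: [-0.4, 0.3, 0.7]
grip_width: 0.0593
grip_force: 0.0
time: 34.17
position: [0.5616, -0.2828, 0.1839]
tool_rot: [0.998, 0.069, -0.0, -0.0]
ft_force: [0.2, -0.3, 0.3]
grip_width: 0.0598
grip_force: 0.0
[ 0.5618 -0.2827  0.1835]
0.053 [ 0.6015 -0.2844  0.1348] -1.038
0.057 [ 0.602  -0.2842  0.1347] -1.164
0.061 [ 0.6023 -0.284   0.1377] -1.037
0.065 [ 0.6012 -0.2841  0.1467] -0.834
0.069 [ 0.601  -0.2819  0.1366] -0.708
time: 34.63
position: [0.4385, -0.205, 0.2354]
tool_rot: [0.998, 0.068, 0.001, 0.001]
ft_force: [0.5, 0.3, -0.7]
grip_width: 0.0599
grip_force: 0.0
time: 34.8
position: [0.4392, -0.2026, 0.2341]
tool_rot: [0.997, 0.071, -0.0, -0.0]
ft_force: [1.0, -0.5, -0.4]
grip_width: 0.0598
grip_force: 0.0
[ 0.4401 -0.2041  0.2342]
0.053 [ 0.6037 -0.2867  0.1408] -1.26
0.057 [ 0.6035 -0.2853  0.1406] -1.291
0.061 [ 0.6024 -0.2835  0.1421] -1.293
0.065 [ 0.6026 -0.282   0.1394] -1.282
0.069 [ 0.6016 -0.2814  0.1384] -1.109
```

```bash

python3 -m creep '[{"translation":[2,-35,0],"roll":0,"gripper":60},{"translation":[4,-75,0],"roll":0,"gripper":60},{"translation":[7,-115,0],"roll":0,"gripper":60},{"translation":[9,-150,0],"roll":0,"gripper":60},{"translation":[10,-170,0],"roll":0,"gripper":60}]'
python3 -m creep '[{"translation":[2,-35,0],"roll":0,"gripper":60},{"translation":[4,-75,0],"roll":0,"gripper":60},{"translation":[7,-115,0],"roll":0,"gripper":60},{"translation":[9,-150,0],"roll":0,"gripper":60},{"translation":[10,-170,0],"roll":0,"gripper":60}]'
python3 -m creep '[{"translation":[2,-35,0],"roll":-7,"gripper":60},{"translation":[4,-75,0],"roll":-14,"gripper":60},{"translation":[7,-115,0],"roll":-20,"gripper":60},{"translation":[9,-150,0],"roll":-20,"gripper":60},{"translation":[10,-170,0],"roll":-20,"gripper":60}]'
python3 -m creep '[{"translation":[0,0,0],"roll":0,"gripper":60},{"translation":[0,0,0],"roll":0,"gripper":60},{"translation":[0,0,0],"roll":0,"gripper":60}]'
bash lid.sh w17 .398 .344 .057 0
```

```text
time: 35.27
position: [0.4257, -0.0323, 0.2339]
tool_rot: [0.998, 0.07, -0.001, -0.001]
ft_force: [0.6, 0.1, -0.7]
grip_width: 0.06
grip_force: 0.0
time: 35.68
position: [0.4129, 0.1381, 0.2341]
tool_rot: [0.998, 0.071, 0.0, -0.0]
ft_force: [0.3, -0.9, -1.0]
grip_width: 0.0602
grip_force: 0.0
time: 36.1
position: [0.3997, 0.309, 0.234]
tool_rot: [0.97, 0.243, 0.001, -0.001]
ft_force: [1.0, -0.8, -0.1]
grip_width: 0.0602
grip_force: 0.0
time: 36.35
position: [0.3988, 0.3045, 0.2338]
tool_rot: [0.97, 0.242, -0.001, 0.0]
ft_force: [-0.0, -0.3, -0.5]
grip_width: 0.06
grip_force: 0.0
at [0.3987 0.3041 0.234 ] yaw 27.924029761235097
disc (array([0.3981, 0.344 ]), np.float64(-0.9553395509719849)) grip (array([ 0.3989,  0.3443, 19.5005]), np.float64(-0.804667401690555))
delta to disc [ 18.4076 -35.6235 196.9511] to grip [ 19.1781 -35.5171 196.9502]
```

```bash

python3 -m creep '[{"translation":[18,-30,20],"roll":0,"gripper":60},{"translation":[18.5,-35.5,55],"roll":0,"gripper":60},{"translation":[18.5,-35.5,85],"roll":0,"gripper":60},{"translation":[18.5,-35.5,104],"roll":0,"gripper":60},{"translation":[18.5,-35.5,104],"roll":0,"gripper":60}]'
python3 -m creep '[{"translation":[0,0,0],"roll":0,"gripper":60},{"translation":[0,0,0],"roll":0,"gripper":60},{"translation":[0,0,0],"roll":0,"gripper":60}]'
bash lid.sh w18 .398 .344 .057 0
```

```text
time: 36.82
position: [0.3958, 0.3424, 0.1268]
tool_rot: [0.971, 0.241, -0.004, 0.001]
ft_force: [-1.3, -0.1, -0.2]
grip_width: 0.06
grip_force: 0.0
time: 37.07
position: [0.3992, 0.3452, 0.1322]
tool_rot: [0.97, 0.241, 0.002, -0.0]
ft_force: [0.3, 0.2, 0.6]
grip_width: 0.0601
grip_force: 0.0
at [0.3991 0.3453 0.1322] yaw 27.946856996218035
disc (array([0.3978, 0.3436]), np.float64(-1.067077398300171)) grip (array([ 0.3985,  0.3441, 24.7982]), np.float64(-0.8527139874739039))
delta to disc [-2.302   0.8716 95.227 ] to grip [-1.4321  0.7412 95.2301]
```

```bash

python3 -m creep '[{"translation":[-1.8,0.8,35],"roll":1.5,"gripper":60},{"translation":[-1.8,0.8,65],"roll":1.5,"gripper":60},{"translation":[-1.8,0.8,85],"roll":1.5,"gripper":50},{"translation":[-1.8,0.8,95],"roll":1.5,"gripper":40},{"translation":[-1.8,0.8,95],"roll":1.5,"gripper":30}]' 45
python3 -m creep '[{"translation":[0,0,0],"roll":0,"gripper":0},{"translation":[0,0,0],"roll":0,"gripper":0},{"translation":[0,0,0],"roll":0,"gripper":0},{"translation":[0,0,0],"roll":0,"gripper":0},{"translation":[0,0,0],"roll":0,"gripper":0}]' 45
python3 -m creep '[{"translation":[0,0,0],"roll":0,"gripper":0},{"translation":[0,0,0],"roll":0,"gripper":0},{"translation":[0,0,0],"roll":0,"gripper":0}]' 45
python3 -m creep '[{"translation":[0,0,-35],"roll":0,"gripper":0},{"translation":[0,0,-70],"roll":0,"gripper":0},{"translation":[0,0,-105],"roll":0,"gripper":0},{"translation":[0,0,-125],"roll":0,"gripper":0},{"translation":[0,0,-125],"roll":0,"gripper":0}]' 45
python3 -c "
from h import *
print(delta([.415,-.285,.16]))"
```

```text
time: 37.53
position: [0.3965, 0.3434, 0.0348]
tool_rot: [0.973, 0.229, -0.001, 0.0]
ft_force: [0.5, 0.5, -0.4]
grip_width: 0.0473
grip_force: 0.0
time: 37.95
position: [0.397, 0.3439, 0.0365]
tool_rot: [0.973, 0.229, 0.001, -0.0]
ft_force: [0.5, 0.3, -0.6]
grip_width: 0.0149
grip_force: 0.0
time: 38.2
position: [0.3969, 0.3438, 0.0364]
tool_rot: [0.973, 0.229, 0.001, -0.0]
ft_force: [-1.4, -0.4, 5.7]
grip_width: 0.0117
grip_force: 44.8
time: 38.62
position: [0.399, 0.345, 0.1648]
tool_rot: [0.973, 0.229, 0.005, -0.001]
ft_force: [0.9, 0.4, -1.2]
grip_width: 0.012
grip_force: 44.8
[-266.9188  570.9442    2.0752]
```

```bash

python3 -m creep '[{"translation":[-14,30,0],"roll":0,"gripper":0},{"translation":[-30,64,0],"roll":0,"gripper":0},{"translation":[-46,98,0],"roll":0,"gripper":0},{"translation":[-60,128,0],"roll":0,"gripper":0},{"translation":[-67,143,0],"roll":0,"gripper":0}]'
python3 -m creep '[{"translation":[-14,30,0],"roll":0,"gripper":0},{"translation":[-30,64,0],"roll":0,"gripper":0},{"translation":[-46,98,0],"roll":0,"gripper":0},{"translation":[-60,128,0],"roll":0,"gripper":0},{"translation":[-67,143,0],"roll":0,"gripper":0}]'
python3 -m creep '[{"translation":[-14,30,0],"roll":0,"gripper":0},{"translation":[-30,64,0],"roll":0,"gripper":0},{"translation":[-46,98,0],"roll":0,"gripper":0},{"translation":[-60,128,0],"roll":0,"gripper":0},{"translation":[-67,143,0],"roll":0,"gripper":0}]'
python3 -m creep '[{"translation":[-14,30,0],"roll":0,"gripper":0},{"translation":[-30,64,0],"roll":0,"gripper":0},{"translation":[-46,98,0],"roll":0,"gripper":0},{"translation":[-60,128,0],"roll":0,"gripper":0},{"translation":[-66,142,0],"roll":0,"gripper":0}]'
python3 -m creep '[{"translation":[0,0,0],"roll":0,"gripper":0},{"translation":[0,0,0],"roll":0,"gripper":0},{"translation":[0,0,0],"roll":0,"gripper":0},{"translation":[0,0,0],"roll":0,"gripper":0}]'
bash seat.sh w19 .415 -.286 .057 .0834
```

```text
time: 39.03
position: [0.3986, 0.1827, 0.1594]
tool_rot: [0.974, 0.228, -0.002, 0.0]
ft_force: [0.3, 0.1, -1.2]
grip_width: 0.0117
grip_force: 44.8
time: 39.45
position: [0.4037, 0.025, 0.1597]
tool_rot: [0.974, 0.228, -0.001, 0.0]
ft_force: [0.6, -0.1, -2.0]
grip_width: 0.0117
grip_force: 44.8
time: 39.87
position: [0.4084, -0.1338, 0.1598]
tool_rot: [0.974, 0.228, 0.0, 0.001]
ft_force: [0.7, -0.8, -2.1]
grip_width: 0.0116
grip_force: 44.8
time: 40.28
position: [0.4125, -0.2911, 0.1596]
tool_rot: [0.974, 0.228, 0.0, 0.001]
ft_force: [0.8, -0.4, -1.3]
grip_width: 0.0113
grip_force: 44.8
time: 40.62
position: [0.4116, -0.2842, 0.16]
tool_rot: [0.973, 0.23, -0.001, -0.001]
ft_force: [0.7, -0.1, -1.7]
grip_width: 0.0117
grip_force: 44.8
[ 0.4119 -0.2844  0.1602] held lid disc [ 0.4118 -0.2846] -1.033170223236084
delta tcp->dish [ 2.1411  2.9893 76.8073] delta lid->dish [ 2.271   2.8087 76.8077]
```

```bash

python3 -m creep '[{"translation":[2,2.5,20],"roll":0,"gripper":0},{"translation":[2,2.5,40],"roll":0,"gripper":0},{"translation":[2,2.5,55],"roll":0,"gripper":0},{"translation":[2,2.5,62],"roll":0,"gripper":0},{"translation":[2,2.5,62],"roll":0,"gripper":0}]'
python3 -m creep '[{"translation":[0,0,2],"roll":0,"gripper":0},{"translation":[0,0,5],"roll":0,"gripper":0},{"translation":[0,0,5],"roll":0,"gripper":0},{"translation":[0,0,5],"roll":0,"gripper":0}]'
python3 -c "
from h import *
print(delta([.415,-.2855,.0834]))"
```

```text
time: 41.08
position: [0.4145, -0.2861, 0.0973]
tool_rot: [0.973, 0.23, -0.001, -0.002]
ft_force: [-0.9, -0.1, -1.7]
grip_width: 0.0118
grip_force: 44.8
time: 41.42
position: [0.4155, -0.2881, 0.0941]
tool_rot: [0.973, 0.229, 0.0, 0.0]
ft_force: [0.1, -0.1, -1.4]
grip_width: 0.0111
grip_force: 44.8
[ 0.743  -2.5618 10.6904]
```

```bash

python3 -m creep '[{"translation":[0.5,-2.2,0],"roll":0,"gripper":0},{"translation":[0.5,-2.2,3],"roll":0,"gripper":0},{"translation":[0.5,-2.2,5],"roll":0,"gripper":0},{"translation":[0.5,-2.2,6],"roll":0,"gripper":0},{"translation":[0.5,-2.2,6],"roll":0,"gripper":0}]'
python3 -m creep '[{"translation":[0,0,1],"roll":0,"gripper":0},{"translation":[0,0,2],"roll":0,"gripper":0},{"translation":[0,0,2],"roll":0,"gripper":0},{"translation":[0,0,2],"roll":0,"gripper":0}]'
python3 -c "
from h import *
print(delta([.415,-.2855,.0834]))"
```

```text
time: 41.83
position: [0.4145, -0.2856, 0.0872]
tool_rot: [0.973, 0.229, -0.0, -0.0]
ft_force: [0.6, -1.1, -1.5]
grip_width: 0.0117
grip_force: 44.8
time: 42.17
position: [0.4147, -0.2857, 0.0855]
tool_rot: [0.973, 0.229, -0.0, -0.0]
ft_force: [-0.6, 0.2, -0.9]
grip_width: 0.0114
grip_force: 44.8
[ 0.4089 -0.0426  2.0761]
```

```bash

python3 -m creep '[{"translation":[0,0,1],"roll":0,"gripper":0},{"translation":[0,0,1.5],"roll":0,"gripper":0},{"translation":[0,0,2],"roll":0,"gripper":0},{"translation":[0,0,2],"roll":0,"gripper":0}]'
python3 -m creep '[{"translation":[0,0,0.5],"roll":0,"gripper":0},{"translation":[0,0,0.5],"roll":0,"gripper":0},{"translation":[0,0,0.5],"roll":0,"gripper":0}]'
```

```text
time: 42.5
position: [0.4147, -0.2857, 0.0835]
tool_rot: [0.973, 0.229, -0.0, -0.0]
ft_force: [0.1, 1.0, -1.7]
grip_width: 0.0118
grip_force: 44.8
time: 42.75
position: [0.4147, -0.2858, 0.0833]
tool_rot: [0.973, 0.229, 0.0, 0.0]
ft_force: [-0.9, 0.3, 3.4]
grip_width: 0.0111
grip_force: 44.8
```

```bash

python3 -m creep '[{"translation":[0,0,-0.5],"roll":0,"gripper":40},{"translation":[0,0,-0.5],"roll":0,"gripper":40},{"translation":[0,0,-0.5],"roll":0,"gripper":60},{"translation":[0,0,-0.5],"roll":0,"gripper":60},{"translation":[0,0,-0.5],"roll":0,"gripper":60}]'
python3 -m creep '[{"translation":[0,0,-30],"roll":0,"gripper":60},{"translation":[0,0,-65],"roll":0,"gripper":60},{"translation":[-20,-3,-100],"roll":0,"gripper":60},{"translation":[-20,-6,-100],"roll":0,"gripper":60},{"translation":[-20,-6,-100],"roll":0,"gripper":60}]'
python3 -m creep '[{"translation":[0,0,0],"roll":0,"gripper":60},{"translation":[0,0,0],"roll":0,"gripper":60}]'
python3 chk.py w20 .415 -.286 .057
python3 -m creep '[{"translation":[0,0,-30],"roll":-7,"gripper":60},{"translation":[30,0,-60],"roll":-14,"gripper":60},{"translation":[65,0,-85],"roll":-21,"gripper":60},{"translation":[100,-5,-85],"roll":-28,"gripper":60},{"translation":[130,-10,-85],"roll":-33,"gripper":60}]'
python3 -m creep '[{"translation":[0,0,0],"roll":0,"gripper":60},{"translation":[0,0,0],"roll":0,"gripper":60}]'
python3 chk.py w21 .415 -.286 .057
python3 -c "
from h import *
print(delta([.615,-.11,.26]),R.from_quat(telemetry.get_obs()['tool_rot']).as_euler('xyz',degrees=True))"
```

```text
time: 43.17
position: [0.4147, -0.2858, 0.0835]
tool_rot: [0.973, 0.229, 0.0, 0.0]
ft_force: [0.2, 0.3, -1.6]
grip_width: 0.037
grip_force: 0.0
time: 43.58
position: [0.3942, -0.2898, 0.1852]
tool_rot: [0.973, 0.229, 0.001, 0.002]
ft_force: [0.7, -0.4, -0.4]
grip_width: 0.0592
grip_force: 0.0
time: 43.75
position: [0.3937, -0.2885, 0.1824]
tool_rot: [0.973, 0.229, -0.001, -0.001]
ft_force: [0.2, 0.3, -0.1]
grip_width: 0.0596
grip_force: 0.0
[ 0.3938 -0.2885  0.1822]
0.053 [ 0.4155 -0.2862] -0.772
0.057 [ 0.4156 -0.2862] -0.992
0.061 [ 0.4159 -0.2858] -0.952
0.065 [ 0.4157 -0.2861] -0.681
0.069 [ 0.4155 -0.2869] -0.577
time: 44.22
position: [0.5088, -0.2218, 0.2693]
tool_rot: [0.867, 0.498, 0.001, 0.001]
ft_force: [-0.2, -0.1, -0.9]
grip_width: 0.0603
grip_force: 0.0
time: 44.38
position: [0.5066, -0.2208, 0.2669]
tool_rot: [0.868, 0.497, -0.001, -0.001]
ft_force: [-1.1, -0.3, -0.6]
grip_width: 0.0601
grip_force: 0.0
[ 0.5056 -0.2215  0.2669]
0.053 [ 0.414  -0.2884] -1.321
0.057 [ 0.4156 -0.2875] -1.322
0.061 [ 0.4172 -0.2866] -1.322
0.065 [ 0.4175 -0.286 ] -1.321
0.069 [ 0.4191 -0.2853] -1.322
[151.5388  37.8119   6.6842] [-179.7974    0.0163   59.5535]
```

```bash

python3 -m creep '[{"translation":[35,9,0],"roll":-7,"gripper":60},{"translation":[70,18,0],"roll":-14,"gripper":60},{"translation":[105,27,6],"roll":-21,"gripper":60},{"translation":[135,34,6],"roll":-28,"gripper":60},{"translation":[151,38,6],"roll":-30,"gripper":60}]'
python3 -m creep '[{"translation":[0,0,0],"roll":0,"gripper":60},{"translation":[0,0,0],"roll":0,"gripper":60},{"translation":[0,0,0],"roll":0,"gripper":60}]'
python3 - <<'E'
from fit import *
im,c=look("w22"); o=telemetry.get_obs(); print(o["position"],R.from_quat(o["tool_rot"]).as_euler("xyz",degrees=True))
for thr in (40,55,70): print(thr,grip(im,c,[.619,-.041],.074,.046,.014,.030,.034,thr))
p=pix(c,[.619,-.041,.09]); print(p)
x,y=np.int32(p); a=im[max(0,y-55):y+55,max(0,x-75):x+75]; print(x-75,y-55,a.shape); cv2.imwrite("pics/w22c.png",cv2.resize(a,None,fx=5,fy=5,interpolation=cv2.INTER_CUBIC))
E
```

```text
time: 44.85
position: [0.6159, -0.1101, 0.261]
tool_rot: [0.709, 0.705, -0.0, -0.001]
ft_force: [-0.6, -0.2, 1.2]
grip_width: 0.0605
grip_force: 0.0
time: 45.1
position: [0.6141, -0.1129, 0.2621]
tool_rot: [0.711, 0.703, -0.001, -0.001]
ft_force: [-1.2, 0.8, -0.1]
grip_width: 0.0602
grip_force: 0.0
[ 0.6141 -0.1131  0.2623] [-179.9131    0.0175   89.3083]
40 (array([ 0.6187, -0.0567, -4.9169]), np.float64(-0.5057511944788533))
55 (array([  0.6168,  -0.0525, -38.7963]), np.float64(-0.49432372733343605))
70 (array([  0.6274,  -0.0465, -86.7652]), np.float64(-0.4157531789372982))
[289.1536 126.3777]
214 71 (110, 150, 3)
```

View pics/w22c.png

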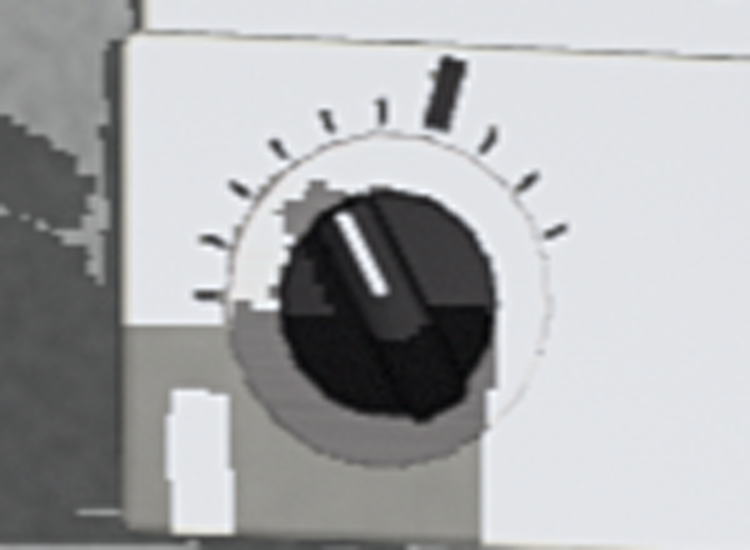

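```bash
python3 - <<'E'
from fit import *
im,c=old("w22"); f=lambda x,y:(214+(x+.5)/5-.5,71+(y+.5)/5-.5)
ctr=at(c,f(388,298),.061); print("scale c",ctr,at(c,f(388,301),.072))
print("d white",at(c,f(228,298),.061)-at(c,f(548,298),.061),"black",at(c,f(281,301),.072)-at(c,f(496,301),.072))
ang=lambda v:np.degrees(np.arctan2(v[1],v[0]))
a,b=at(c,f(342,215),.104),at(c,f(380,293),.104); print("pointer",a,b,ang(a-b))
print("long",ang(at(c,f(447,95),.06)-ctr),"tick0",ang(at(c,f(207,295),.06)-ctr),"tick4",ang(at(c,f(381,112),.06)-ctr),"tick9",ang(at(c,f(556,231),.06)-ctr))
E
```

```text
scale c [ 0.6217 -0.0455  0.061 ] [ 0.6214 -0.0458  0.072 ]
d white [-0.0714  0.0008  0.    ] black [-0.0464  0.0005  0.    ]
pointer [ 0.612  -0.0289  0.104 ] [ 0.6192 -0.0435  0.104 ] 116.34167801668652
long 72.92644167521567 tick0 178.45755992704352 tick4 91.92310906492698 tick9 20.43393317916182
```

```bash

python3 -m creep '[{"translation":[35,3,0],"roll":-5,"gripper":60},{"translation":[67,6,0],"roll":-9,"gripper":60},{"translation":[67,6,30],"roll":-9,"gripper":60},{"translation":[67,6,65],"roll":-9,"gripper":60},{"translation":[67,6,100],"roll":-9,"gripper":60}]' 25
python3 -m creep '[{"translation":[0,0,15],"roll":0,"gripper":60},{"translation":[0,0,25],"roll":0,"gripper":60},{"translation":[0,0,25],"roll":0,"gripper":60},{"translation":[0,0,25],"roll":0,"gripper":60}]'
python3 -c "
from h import *
print(delta([.621,-.0455,.097]),R.from_quat(telemetry.get_obs()['tool_rot']).as_euler('xyz',degrees=True))"
```

```text
time: 45.57
position: [0.6221, -0.0456, 0.1631]
tool_rot: [0.653, 0.757, 0.001, 0.002]
ft_force: [0.2, -0.3, -0.8]
grip_width: 0.0601
grip_force: 0.0
time: 45.9
position: [0.6221, -0.0457, 0.138]
tool_rot: [0.653, 0.757, 0.0, 0.0]
ft_force: [-0.2, 0.5, 1.2]
grip_width: 0.0596
grip_force: 0.0
[ 0.3632 -1.0869 41.0378] [179.9727   0.0184  98.3885]
```

```bash

python3 -m creep '[{"translation":[0,-1,15],"roll":0,"gripper":60},{"translation":[0,-1,30],"roll":0,"gripper":60},{"translation":[0,-1,39],"roll":0,"gripper":60},{"translation":[0,-1,39],"roll":0,"gripper":40},{"translation":[0,-1,39],"roll":0,"gripper":30}]' 25
python3 -m creep '[{"translation":[0,0,0],"roll":0,"gripper":0},{"translation":[0,0,0],"roll":0,"gripper":0},{"translation":[0,0,0],"roll":0,"gripper":0},{"translation":[0,0,0],"roll":0,"gripper":0},{"translation":[0,0,0],"roll":0,"gripper":0}]' 25
python3 -m creep '[{"translation":[0,0,0],"roll":0,"gripper":0},{"translation":[0,0,0],"roll":0,"gripper":0},{"translation":[0,0,0],"roll":0,"gripper":0},{"translation":[0,0,0],"roll":0,"gripper":0}]' 25
```

```text
time: 46.32
position: [0.6215, -0.0451, 0.0994]
tool_rot: [0.653, 0.757, 0.0, 0.001]
ft_force: [-0.1, 0.7, 0.6]
grip_width: 0.0527
grip_force: 0.0
time: 46.73
position: [0.6213, -0.0448, 0.0989]
tool_rot: [0.653, 0.758, 0.0, 0.0]
ft_force: [2.8, 0.8, 0.0]
grip_width: 0.0216
grip_force: 2.3
time: 47.07
position: [0.622, -0.0451, 0.0989]
tool_rot: [0.653, 0.757, 0.001, 0.001]
ft_force: [2.5, -1.8, 0.5]
grip_width: 0.014
grip_force: 25.0
```

```bash

python3 -m creep '[{"translation":[0,0,0],"roll":6,"gripper":0},{"translation":[0,0,0],"roll":12,"gripper":0},{"translation":[0,0,0],"roll":18,"gripper":0},{"translation":[0,0,0],"roll":23,"gripper":0},{"translation":[0,0,0],"roll":24.5,"gripper":0}]' 25
python3 -m creep '[{"translation":[0,0,0],"roll":0,"gripper":0},{"translation":[0,0,0],"roll":0,"gripper":0},{"translation":[0,0,0],"roll":0,"gripper":0},{"translation":[0,0,0],"roll":0,"gripper":0}]' 25
python3 -c "
from h import *
print(R.from_quat(telemetry.get_obs()['tool_rot']).as_euler('xyz',degrees=True))"
python3 -m creep '[{"translation":[0,0,0],"roll":0,"gripper":30},{"translation":[0,0,0],"roll":0,"gripper":50},{"translation":[0,0,0],"roll":0,"gripper":60},{"translation":[0,0,0],"roll":0,"gripper":60},{"translation":[0,0,0],"roll":0,"gripper":60}]' 
python3 -m creep '[{"translation":[0,0,-35],"roll":0,"gripper":60},{"translation":[0,0,-75],"roll":0,"gripper":60},{"translation":[0,0,-110],"roll":0,"gripper":60},{"translation":[-30,0,-150],"roll":0,"gripper":60},{"translation":[-65,0,-165],"roll":0,"gripper":60}]' 
python3 -m creep '[{"translation":[0,0,0],"roll":0,"gripper":60},{"translation":[0,0,0],"roll":0,"gripper":60},{"translation":[0,0,0],"roll":0,"gripper":60}]'
python3 - <<'E'
from fit import *
im,c=look("w23"); o=telemetry.get_obs(); print(o["position"],R.from_quat(o["tool_rot"]).as_euler("xyz",degrees=True))
# white pointer line: bright pixels on the knob's top plane, inside 20 mm of the axis
g=cv2.cvtColor(im,cv2.COLOR_BGR2GRAY); P=[]
X0=np.array([.6217,-.0455])
p=pix(c,[*X0,.104]); print(p)
for v in range(int(p[1])-40,int(p[1])+40):
    for u in range(int(p[0])-40,int(p[0])+40):
        if g[v,u]>140:
            X=at(c,(u,v),.104)[:2]-X0
            if np.hypot(*X)<.020: P.append(X)
P=np.array(P); m=P.mean(0); w,V=np.linalg.eigh(np.cov(P.T)); d=V[:,1]*np.sign(V[:,1]@m); print(len(P),m,w,"pointer dir",np.degrees(np.arctan2(d[1],d[0])))
# dark scale ticks: dark pixels on the z=0.061 plane at 37..50 mm
T=[]
for a in np.radians(np.arange(0,190,1.)):
    u=[pix(c,[X0[0]+r*np.cos(a),X0[1]+r*np.sin(a),.061]) for r in (.040,.042,.044)]
    T.append(np.mean([g[int(round(q[1])),int(round(q[0]))] for q in u]))
T=np.array(T); print("dark deg",[i for i in range(len(T)) if T[i]<140])
E
```

```text
time: 47.48
position: [0.6223, -0.0452, 0.099]
tool_rot: [0.8, 0.6, 0.001, 0.001]
ft_force: [2.8, -0.8, 0.4]
grip_width: 0.0142
grip_force: 25.0
time: 47.82
position: [0.6222, -0.0451, 0.099]
tool_rot: [0.799, 0.602, 0.001, 0.001]
ft_force: [5.1, -2.2, 0.5]
grip_width: 0.0141
grip_force: 25.0
[179.8247  -0.0025  74.014 ]
time: 48.23
position: [0.6195, -0.0441, 0.0979]
tool_rot: [0.799, 0.602, -0.001, -0.001]
ft_force: [0.4, -0.5, 0.4]
grip_width: 0.0393
grip_force: 0.0
time: 48.65
position: [0.6052, -0.1019, 0.2656]
tool_rot: [0.797, 0.604, 0.002, 0.001]
ft_force: [0.5, -0.1, -0.3]
grip_width: 0.0592
grip_force: 0.0
time: 48.9
position: [0.6029, -0.1034, 0.2609]
tool_rot: [0.799, 0.601, -0.0, -0.001]
ft_force: [-0.4, 0.0, 0.2]
grip_width: 0.0596
grip_force: 0.0
[ 0.6029 -0.1029  0.2603] [-179.792    -0.0486   74.0053]
[286.9827 138.3518]
53 [0.0029 0.0103] [0. 0.] pointer dir 74.13504823244575
dark deg [21, 71, 72, 73, 74, 75, 76, 77, 127, 162, 178, 179]
```

```bash
python3 - <<'E'
from h import *
s=cam("scene"); viewer.camera("scene"); f=lambda t:[(np.round(d["bbox"]).astype(int).tolist(),round(d["p"],2)) for d in viewer.recognise("scene",t)]
for t in ("basket0","lid_large","lid_small","lid_square","petri_stack","dropper_bottle"): print(t,f(t))
for n,X in (("b hook2",[.6435,.0645,.19]),("b hook1",[.6485,.175,.19]),("lidL",[.415,-.286,.07]),("lidS",[.4345,-.126,.07]),("lidSq",[.602,-.284,.07])): print(n,pix(s,X))
E
```

```text
basket0 [([339, 212, 28, 42], 0.79), ([377, 199, 28, 44], 0.7)]
lid_large [([175, 231, 40, 32], 0.76), ([238, 243, 32, 20], 0.52)]
lid_small [([234, 226, 35, 25], 0.86)]
lid_square [([197, 277, 51, 44], 0.9)]
petri_stack [([278, 185, 180, 139], 0.73), ([435, 198, 26, 26], 0.7)]
dropper_bottle [([165, 307, 23, 39], 0.71)]
b hook2 [351.9263 231.0696]
b hook1 [389.7605 219.9568]
lidL [194.3377 245.0041]
lidS [250.9074 232.7089]
lidSq [218.6912 294.2727]
```

Both baskets hang on the hooks, the three lids sit on their own dishes, and the bystanders haven't moved.

```bash
python3 -c "
from rig import hand_in; print(hand_in())"
```

```text
the job is handed in; nothing more can be done
None
```

The job is handed in: there were two baskets, now hung on the right and middle hooks, all three dishes are closed with their own lids, and last of all the dial was turned so its pointer stands on the long mark. Measured at the end, the pointer was within about 1° of the mark, both baskets were on their hooks and all three lids were in place. The small lid jammed on the first try and took about 42 N, within the 120 N limit, before it was re-aligned and seated.

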